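# Load the amplifier test rack and power it up

### The arm

A 6-joint arm with a two-finger parallel gripper is mounted at the origin on the work surface. World frame = base frame: x ahead of the robot, y to its left, z up, the work surface at z = 0. Lengths are in m, angles in rad, forces in N, time in s.
With the tool pointing down it reaches from about 0.35 to 0.775 m from the base axis. Payload 7.3 kg.
Tool frame: the origin (TCP) lies midway between the tips of the shut fingers; the grasp point (between the pads) lies 19 mm behind it (tcp_to_grasp is the distance from the TCP to the grasp point, in m); z points along the fingers, y is the line along which they close (so a half turn about z gives the same grasp; the last joint's range is limited). The gripper opens to 92 mm and grips with 3 to 60 N. Pads are 19 mm wide; open, the fingers measure 130 mm over their backs; the gripper's body (75 mm by 190 mm) begins 47 mm behind the grasp point.
Start: joints at [-1.286, 0.342, 1.524, -0, 1.275, -0.146], TCP at [0.219, -0.477, 0.227] pointing down, gripper open.
Joint ranges: [-2.53, 2.53], [-0.77, 2.02], [0.04, 2.7], [-1, 4.14], [0.28, 2.66], [-3.11, 3.11]. Speed limits (rad/s): [2.57, 2.57, 3.14, 3.14, 3.14, 3.14].

### API

Orientations are given as [roll, pitch, yaw] about the fixed x, y, z axes, in that order (R = Rz(yaw) Ry(pitch) Rx(roll)).
In Python, from cell import observe, read_camera, calibration, hand_in, tcp_to_grasp gives the robot as it stands.
- The arm moves only by the tool send_rows, never from a script. Its argument "targets" is a list of rows, each a list of 5 numbers: the opening, from 0 (shut) to 1 (fully open), then the shift along the world's x, y, z in m, then the turn about the world's z in rad. A call has 1 to 5 rows; each row shifts and turns the commanded pose from where the row before left it; what a row does not reach is not made up. A row lasts 1/10 s, in which the tool goes at most 50 mm and 8.59 degrees, less where a joint would pass 70% of its speed; a pose out of reach is approached as far as the arm can. A call is refused whole if a number of a shift passes 0.05 or a number of a turn 0.15, either way. A call with a gripper value outside its range is refused whole. The fingers move at their own pace and stop on an object; "grip_force" is the grip in N (left out, the last holds). Time passes only in rows, so rows that do not move let the fingers close. It gives the time, the measured TCP pose, the force, the opening and the grip force at its end, in the units of the state.
- observe(): the state, without advancing time (a new reading comes with each control period).
- read_camera(name): name is "side" or "top" or "wrist"; returns (picture, depth): 420x560x3 uint8, red, green, blue; 420x560 float32, m along the optical axis (not along the pixel's ray), 0 where there is no reading.
- calibration(name): a dict with "intrinsics" (3x3 intrinsics, pixels), "world_to_cam" (4x4, takes a point from world to camera coordinates); the wrist camera has in their place "hand_eye" (4x4, takes a point from camera to tool coordinates, whose origin is the TCP and whose axes are the flange's). Camera axes: x right, y up, looking along -z (the intrinsics and any distortion apply to the point x, -y, -z); pixel columns grow to the right and rows downward; lengths in m; the calibration is good to about 2 mm. A picture is of the moment at which its call begins: read the wrist's pose just before it. calibration takes no time and is no camera call.
- hand_in(): hands the job in; it is judged then, once.
The state is a dict: "time": time; "qpos": joint angles; "qvel": joint speeds; "joint_efforts": joint torques, N m; "tool_pos": TCP position; "tool_rot": TCP orientation; "contact_force": force on the tool from outside, world axes, zero at the start; "torque": the same for the moment, N m; "opening": finger opening in m; "grip_force": force on a finger pad.
Only numpy, scipy, OpenCV 4.12 (cv2) and the standard library are available. Lean on these libraries where they do the work, as an engineer would, in place of code of your own. Each camera call takes 0.05 s, during which the arm holds its last target. There are 200 camera calls.

### The job

Set up the amplifier test: slide every circuit card lying on the bench, contact edge first, fully home into the rack bay of its own colour, and lay the grey power sensor centred along the raised cradle, resting in both notches. Only then draw the sprung arming slide out to its red line (30 mm), hold it there for about two seconds and let it back home, and last swing the orange lever right over to switch the rack on; leave the other things on the bench where they are.

Things in the scene. Friction and masses are not known exactly. Their poses are not given: they have to be found in the camera images.
- card_red: plug-in circuit card with a red pull block, lying flat; may be absent. Board 120 (x) x 50 (y) x 5 mm, brass contact edge at +x goes in first. Origin: centre of the board's underside, z up. Pull block on the board, centred at x = -38 mm: 12 (x) x 40 (y) mm, top 55 mm above the underside; pinch it from above along the card's x. Mass about 130 g
- bay_red: docking bay with a red top, fixed on the rack. Origin: centre of the slot mouth at slot floor level; x into the slot. Slot 55 mm wide, 8.5 high, 50 deep to the stop; the floor also runs 115 mm out in front of the mouth, with flared guides 10 mm high on its last 20 mm. Bay top 26.5 mm above the floor. A card home has its origin at x = -10 mm, its pull block 48 mm in front of the mouth
- card_blue: plug-in circuit card with a blue pull block, lying flat; may be absent. Board 120 (x) x 50 (y) x 5 mm, brass contact edge at +x goes in first. Origin: centre of the board's underside, z up. Pull block on the board, centred at x = -38 mm: 12 (x) x 40 (y) mm, top 55 mm above the underside; pinch it from above along the card's x. Mass about 130 g
- bay_blue: docking bay with a blue top, fixed on the rack. Origin: centre of the slot mouth at slot floor level; x into the slot. Slot 55 mm wide, 8.5 high, 50 deep to the stop; the floor also runs 115 mm out in front of the mouth, with flared guides 10 mm high on its last 20 mm. Bay top 26.5 mm above the floor. A card home has its origin at x = -10 mm, its pull block 48 mm in front of the mouth
- card_yellow: plug-in circuit card with a yellow pull block, lying flat; may be absent. Board 120 (x) x 50 (y) x 5 mm, brass contact edge at +x goes in first. Origin: centre of the board's underside, z up. Pull block on the board, centred at x = -38 mm: 12 (x) x 40 (y) mm, top 55 mm above the underside; pinch it from above along the card's x. Mass about 130 g
- bay_yellow: docking bay with a yellow top, fixed on the rack. Origin: centre of the slot mouth at slot floor level; x into the slot. Slot 55 mm wide, 8.5 high, 50 deep to the stop; the floor also runs 115 mm out in front of the mouth, with flared guides 10 mm high on its last 20 mm. Bay top 26.5 mm above the floor. A card home has its origin at x = -10 mm, its pull block 48 mm in front of the mouth
- card_green: plug-in circuit card with a green pull block, lying flat; may be absent. Board 120 (x) x 50 (y) x 5 mm, brass contact edge at +x goes in first. Origin: centre of the board's underside, z up. Pull block on the board, centred at x = -38 mm: 12 (x) x 40 (y) mm, top 55 mm above the underside; pinch it from above along the card's x. Mass about 130 g
- bay_green: docking bay with a green top, fixed on the rack. Origin: centre of the slot mouth at slot floor level; x into the slot. Slot 55 mm wide, 8.5 high, 50 deep to the stop; the floor also runs 115 mm out in front of the mouth, with flared guides 10 mm high on its last 20 mm. Bay top 26.5 mm above the floor. A card home has its origin at x = -10 mm, its pull block 48 mm in front of the mouth
- rack: aluminium base of the card rack, fixed; origin on the bench under the middle of the four slot mouths, x in the direction of insertion. Its deck is 30 mm high and the slot floors 34 mm; the four bays stand side by side 68 mm apart in any colour order, the power lever right of them (-y), the arming slide left of them (+y)
- arming (a joint): how far the sprung arming slide is drawn out, m: 0 = home, up to 0.05; it moves along the rack's -x, springs back (about 7 N at 0.03). Its white blade has black ticks at 10 and 20 mm and a red line that comes level with the housing's front at 0.03
- arming_tab (a point): grip point on the arming slide's upright black tab, 8 mm thick (x of the rack) x 26 mm wide, its top 20 mm above this point, its foot 26 mm below; 39 mm clear between tab and housing when home
- power (a joint): orange power lever on the rack: 0 = off, leaning towards the front (-x of the rack), about 1 = on, swung back to the rack's +x; it stays where it is left
- power_tip (a point): tip of the orange lever, which is 80 mm long from its pivot
- sensor: grey power sensor with a blue band, a square bar 120 (x) x 32 x 32 mm lying on the bench, brass connector stub 16 mm long at its +x end; origin at its centre. Mass about 200 g
- cradle: raised cradle, fixed: base 110 (x) x 70 x 12 mm, two aluminium uprights 12 mm thick at x = -38 and +38 mm, each with a notch on top that runs along x: notch floor 62 mm above the bench, 40 mm wide, widening upwards, cheeks to 77 mm. Origin: bench level under its centre. The sensor lies along x in both notches, its centre 78 mm up; fingers fit between the uprights
- screwdriver: screwdriver lying on the bench, about 200 mm long, not part of the job; leave it
- mug: blue mug, 80 mm across, 90 mm tall, not part of the job; leave it
- jar: clear jar with white cap, 56 mm across, 75 mm tall, not part of the job; leave it
- heatsink: black finned heatsink, 60 x 50 x 30 mm, not part of the job; leave it
- multimeter: yellow handheld multimeter, 160 x 80 x 35 mm, not part of the job; leave it
- reel: metal reel, 60 mm across, 48 mm tall, not part of the job; leave it
Things that resemble listed ones, but are neither listed nor needed, are in the scene too. Leave any pink look-alike of the card_blue alone.

How it is judged:
By the outcome, as a careful person would: the job done as asked, in the order asked, and still so for the second after the job is handed in, with the robot touching nothing.
Of card_red, card_blue, card_yellow, card_green only 3 to 4 are there at a start; the rules pass over those that are not, and their reading is None.
At some moment in a run one of card_red, card_blue, card_yellow, card_green may be knocked a few centimetres aside while the robot is not near it.
Once in a run the grip may slacken for a moment while it holds something.
It also fails if it takes over 210 s, if anything falls off the work surface, if the arm or the gripper's body presses on something with over 40 N, if the wrist force passes 120 N, or if a joint passes its speed limit or range.

## Working session

There is one attempt and no reset: what is moved stays moved. The work goes in short steps, Python scripts to look and compute and a tool call to move; the robot and the scene stay as the last step left them, time stands still between calls to the robot, and variables do not carry over. Pictures are saved under pics/ and viewed, at most 14 in all, crops included, and the job is handed in when it is done.

Besides the shell and the picture viewer there is one more tool, called after "Call:" as name(argument=value, ...) on one line, values as JSON. send_rows: Moves the arm, as the interface text tells. Its arguments: {"type":"object","properties":{"targets":{"type":"array","items":{"type":"array","items":{"type":"number"}}},"grip_force":{"type":"number"}},"required":["targets"]}

```bash
ls; mkdir -p pics; cat > h.py <<'E'
import numpy as np, cv2
from cell import observe, read_camera, calibration, hand_in, tcp_to_grasp
from scipy.spatial.transform import Rotation as R
def cloud(name):
    s=observe(); im,d=read_camera(name); c=calibration(name); K=np.array(c["intrinsics"])
    v,u=np.mgrid[0:420,0:560]
    P=np.stack([(u-K[0,2])/K[0,0]*d,-(v-K[1,2])/K[1,1]*d,-d],-1)
    if name=="wrist":
        H=np.array(c["hand_eye"]); T=np.eye(4); T[:3,:3]=R.from_euler('xyz',s["tool_rot"]).as_matrix(); T[:3,3]=s["tool_pos"]; M=T@H
    else: M=np.linalg.inv(np.array(c["world_to_cam"]))
    W=P@M[:3,:3].T+M[:3,3]; W[d<=0]=np.nan
    return im,W
def save(im,f,scale=1):
    cv2.imwrite(f,cv2.resize(im[...,::-1],None,fx=scale,fy=scale,interpolation=cv2.INTER_CUBIC))
E
python3 - <<'E'
from h import *
for n in("top","side"):
    im,W=cloud(n); np.savez(n+"0.npz",im=im,W=W); save(im,f"pics/{n}0.png",1.42)
    c=calibration(n); print(n,{k:(np.round(v,3).tolist()) if not isinstance(v,str) else v for k,v in c.items()})
s=observe(); print(s, tcp_to_grasp)
E
```

```text
pics
top {'intrinsics': [[444.689, 0.0, 279.639], [0.0, 444.689, 213.997], [0.0, 0.0, 1.0]], 'world_to_cam': [[-0.009, -1.0, -0.003, 0.131], [1.0, -0.01, 0.03, -0.483], [-0.03, -0.002, 1.0, -1.345], [0.0, 0.0, 0.0, 1.0]]}
side {'intrinsics': [[531.404, 0.0, 281.592], [0.0, 531.404, 213.814], [0.0, 0.0, 1.0]], 'world_to_cam': [[-0.809, -0.588, -0.013, 0.489], [0.371, -0.527, 0.764, -0.218], [-0.457, 0.613, 0.645, -1.42], [0.0, 0.0, 0.0, 1.0]]}
{'time': 0.1, 'qpos': array([-1.28598801e+00,  3.42658457e-01,  1.52487161e+00,  9.86079973e-07,
        1.27543609e+00, -1.46008727e-01]), 'qvel': array([ 6.40520149e-05, -6.85625355e-04, -2.36511453e-03,  1.57463002e-03,
       -1.86951873e-04, -2.69294315e-04]), 'joint_efforts': array([ 2.00236376e-03, -4.32003558e+01, -2.44694799e+01,  7.20082107e-02,
        5.26959740e-02, -4.86080432e-05]), 'tool_pos': array([ 0.21916354, -0.47667969,  0.22612908]), 'tool_rot': array([-3.14023391e+00, -2.00764116e-04,  4.30816616e-01]), 'contact_force': array([ 0.96267332, -0.38745369, -0.14070861]), 'torque': array([-0.02556337, -0.0537498 , -0.03149291]), 'grip_force': 0.0, 'opening': 0.09195675555166176} 0.0188
```

View pics/top0.png

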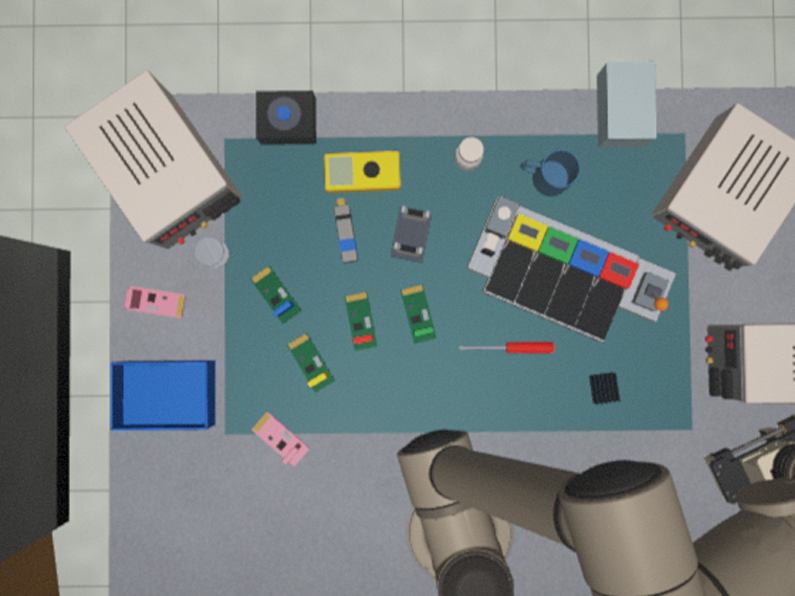

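View pics/side0.png

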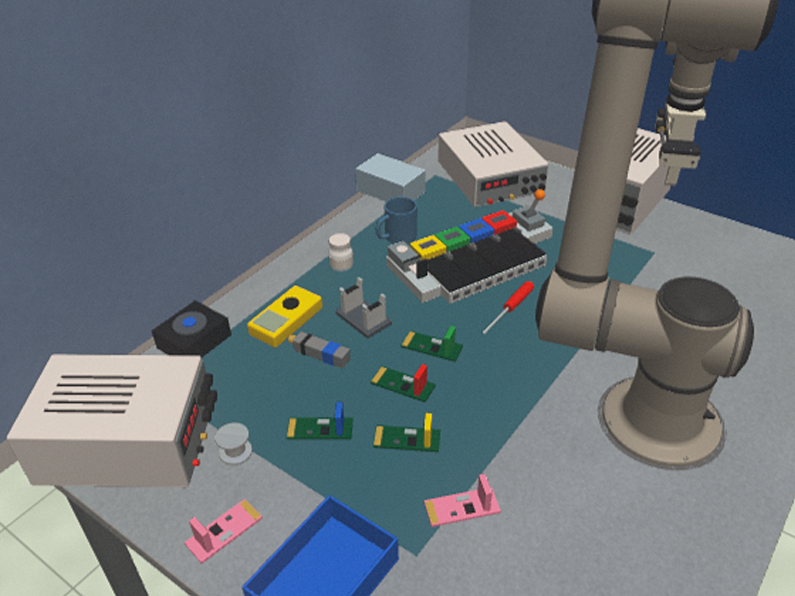

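The top view shows the four cards by their pull blocks: blue (282,308), red (363,339), green (424,330) and yellow (318,380). The pink decoys are at (155,300) and (280,440). The sensor is at (346,232) with a blue band and brass stub up, the cradle at (411,233), the rack bays at (527,232) yellow, (560,244) green, (590,257) blue and (620,270) red, the lever at (661,304) and the arming slide at (490,243).

Could be mistaken:
- blue card: the pink cards, blue tray (160,395) and blue bay
- yellow card: the multimeter (362,170) and yellow bay
- red card: the screwdriver handle (530,347) and red bay
- green card: the green bay (560,244) and the other green boards

I choose the upright thin blocks on green boards.

```bash
cat > seg.py <<'E'
from h import *
def hue(im): return cv2.cvtColor(im,cv2.COLOR_RGB2HSV)
HR={'red':[(0,8),(172,180)],'blue':[(100,122)],'yellow':[(24,34)],'green':[(50,75)]}
def cmask(im,c,smin=120,vmin=60):
    h=hue(im); m=np.zeros(h.shape[:2],bool)
    for a,b in HR[c]: m|=(h[...,0]>=a)&(h[...,0]<=b)
    return m&(h[...,1]>=smin)&(h[...,2]>=vmin)
def rect(p,scale=1e4):
    (c,(w,h),a)=cv2.minAreaRect((p[:,:2]*scale).astype(np.float32)); c=np.array(c)/scale; w/=scale;h/=scale
    if w<h: w,h=h,w; a+=90
    return c,w,h,np.deg2rad(a)
E
python3 - <<'E'
from seg import *
D={n:np.load(n+"0.npz") for n in("top","side")}
for n in D:
  im,W=D[n]['im'],D[n]['W']; Z=W[...,2]
  for c in HR:
    m=cmask(im,c)&(Z>0.015)&(Z<0.08)
    k,l,st,ce=cv2.connectedComponentsWithStats(m.astype(np.uint8))
    for i in range(1,k):
      if st[i,4]<12: continue
      p=W[l==i]; zt=np.percentile(p[:,2],95); q=p[p[:,2]>zt-0.006]
      r=rect(q); print(n,c,st[i,4],'px',ce[i].round(),'top z %.3f'%zt,'c',q.mean(0).round(3),'rect',r[0].round(3),'%.3f %.3f'%r[1:3],'a %.3f'%r[3])
E
```

```text
top red 14 px [475. 155.] top z 0.070 c [ 0.65  -0.444  0.069] rect [ 0.65  -0.445] 0.013 0.002 a 1.063
top red 12 px [470. 159.] top z 0.023 c [ 0.644 -0.451  0.021] rect [ 0.644 -0.45 ] 0.011 0.008 a 2.293
top red 15 px [481. 160.] top z 0.072 c [ 0.638 -0.462  0.069] rect [ 0.638 -0.463] 0.011 0.004 a 1.042
top red 12 px [488. 164.] top z 0.071 c [ 0.624 -0.483  0.069] rect [ 0.624 -0.483] 0.014 0.001 a 0.936
top red 13 px [127. 169.] top z 0.030 c [0.625 0.586 0.027] rect [0.624 0.585] 0.009 0.006 a 0.569
top red 365 px [435. 191.] top z 0.065 c [ 0.548 -0.33   0.062] rect [ 0.549 -0.331] 0.065 0.055 a 1.154
top red 52 px [255. 238.] top z 0.058 c [0.413 0.197 0.056] rect [0.413 0.199] 0.038 0.011 a 1.741
top red 17 px [499. 238.] top z 0.035 c [ 0.406 -0.529  0.032] rect [ 0.407 -0.528] 0.010 0.009 a 1.553
top red 227 px [373. 244.] top z 0.030 c [ 0.392 -0.154  0.026] rect [ 0.391 -0.152] 0.096 0.018 a 1.563
top blue 76 px [199.  79.] top z 0.061 c [0.884 0.36  0.058] rect [0.885 0.36 ] 0.025 0.024 a 3.090
top blue 87 px [244. 172.] top z 0.037 c [0.61  0.231 0.034] rect [0.61 
[... 2132 characters left out ...]
 top z 0.059 c [0.476 0.368 0.056] rect [0.475 0.369] 0.040 0.011 a 2.252
side blue 1937 px [231. 385.] top z 0.062 c [0.31 0.59 0.06] rect [0.299 0.62 ] 0.202 0.141 a 1.574
side yellow 187 px [302. 173.] top z 0.066 c [ 0.625 -0.143  0.063] rect [ 0.627 -0.143] 0.071 0.058 a 1.245
side yellow 601 px [203. 218.] top z 0.040 c [0.763 0.191 0.037] rect [0.765 0.201] 0.159 0.078 a 1.611
side yellow 55 px [301. 297.] top z 0.059 c [0.328 0.296 0.056] rect [0.327 0.296] 0.036 0.010 a 2.172
side green 204 px [319. 168.] top z 0.066 c [ 0.599 -0.201  0.063] rect [ 0.6   -0.204] 0.063 0.062 a 1.154
side green 109 px [316. 239.] top z 0.058 c [0.425 0.075 0.056] rect [0.426 0.074] 0.043 0.010 a 1.813
```

Both views agree within 3 mm, and the block tops (0.056–0.059 m) and bay tops (0.065 m) are as they should be. Next: the board axes, cradle, sensor, tab and lever.

```bash
python3 - <<'E'
from seg import *
D={n:np.load(n+"0.npz") for n in("top","side")}
def sel(n,c,r,z0,z1):
  im,W=D[n]['im'],D[n]['W']; return (np.hypot(W[...,0]-c[0],W[...,1]-c[1])<r)&(W[...,2]>z0)&(W[...,2]<z1)
def comp(n,c,r,z0,z1,minpx=20):
  W=D[n]['W']; k,l,st,ce=cv2.connectedComponentsWithStats(sel(n,c,r,z0,z1).astype(np.uint8))
  for i in range(1,k):
    if st[i,4]>=minpx:
      p=W[l==i]; R_=rect(p); print(n,st[i,4],ce[i].round(),'mean',p.mean(0).round(3),'rect',R_[0].round(3),'%.3f %.3f a %.3f'%R_[1:])
C={'red':(.413,.198,.17),'blue':(.478,.365,.65),'yellow':(.33,.293,.53),'green':(.428,.073,.235)}
for c,(x,y,a) in C.items():
  o=(x+.038*np.cos(a),y+.038*np.sin(a)); print(c,o)
  for n in D: comp(n,o,.085,.0035,.013,80)
print('sensor');[comp(n,(.63,.235),.1,.022,.045) for n in D]
print('cradle top');[comp(n,(.62,.09),.09,.045,.085) for n in D]
print('cradle base');[comp(n,(.62,.09),.09,.006,.018) for n in D]
print('tab');[comp(n,(.60,-.06),.09,.045,.14,4) for n in D]
print('lever');[comp(n,(.52,-.41),.12,.075,.2,4) for n in D]
print('deck');[comp(n,(.55,-.22),.3,.026,.038,60) for n in D]
for n,(u,v),w in (("top",(380,175),None),):
  im=D[n]['im'][110:260,310:490]; save(im,"pics/rack.png",4.4)
E
```

```text
red (np.float64(0.4504522211425633), np.float64(0.20442892926454587))
top 479 [254. 224.] mean [0.455 0.205 0.006] rect [0.454 0.202] 0.135 0.073 a 0.231
side 514 [282. 269.] mean [0.452 0.209 0.007] rect [0.452 0.202] 0.134 0.089 a 0.144
blue (np.float64(0.508251184344864), np.float64(0.3879970834179695))
top 355 [191. 202.] mean [0.523 0.397 0.007] rect [0.521 0.394] 0.108 0.057 a 0.662
side 611 [224. 301.] mean [0.507 0.391 0.007] rect [0.501 0.386] 0.146 0.082 a 0.706
yellow (np.float64(0.36278666867956094), np.float64(0.3122102669657842))
top 372 [216. 251.] mean [0.374 0.32  0.007] rect [0.373 0.322] 0.105 0.062 a 0.477
side 644 [285. 308.] mean [0.364 0.317 0.007] rect [0.362 0.312] 0.132 0.074 a 0.461
green (np.float64(0.4649555449706404), np.float64(0.08184803344947184))
top 397 [293. 216.] mean [0.477 0.085 0.007] rect [0.478 0.087] 0.097 0.066 a 0.351
side 488 [303. 242.] mean [0.468 0.082 0.007] rect [0.463 0.082] 0.144 0.114 a 2.776
sensor
top 443 [243. 163.] mean [0.638 0.235 0.032] rect [0.644 0.236] 0.136 0.032 a 0.155
side 38 [201. 231.] mean [0.726 0.24  0.031] rect
[... 856 characters left out ...]
 [ 0.627 -0.091  0.061] rect [ 0.637 -0.089] 0.105 0.104 a 1.774
lever
top 89 [464. 212.] mean [ 0.481 -0.386  0.127] rect [ 0.484 -0.386] 0.035 0.024 a 0.085
side 76 [378. 139.] mean [ 0.479 -0.384  0.12 ] rect [ 0.478 -0.384] 0.033 0.029 a 2.039
deck
top 73 [473. 156.] mean [ 0.652 -0.456  0.032] rect [ 0.65  -0.458] 0.115 0.042 a 0.574
top 4501 [394. 198.] mean [ 0.528 -0.217  0.033] rect [ 0.54  -0.235] 0.410 0.198 a 1.163
side 101 [345. 136.] mean [ 0.649 -0.462  0.031] rect [ 0.652 -0.46 ] 0.143 0.063 a 0.410
side 2020 [336. 184.] mean [ 0.518 -0.189  0.034] rect [ 0.518 -0.215] 0.421 0.191 a 1.012
side 72 [282. 163.] mean [ 0.737 -0.182  0.032] rect [ 0.739 -0.189] 0.078 0.040 a 0.676
```

View pics/rack.png

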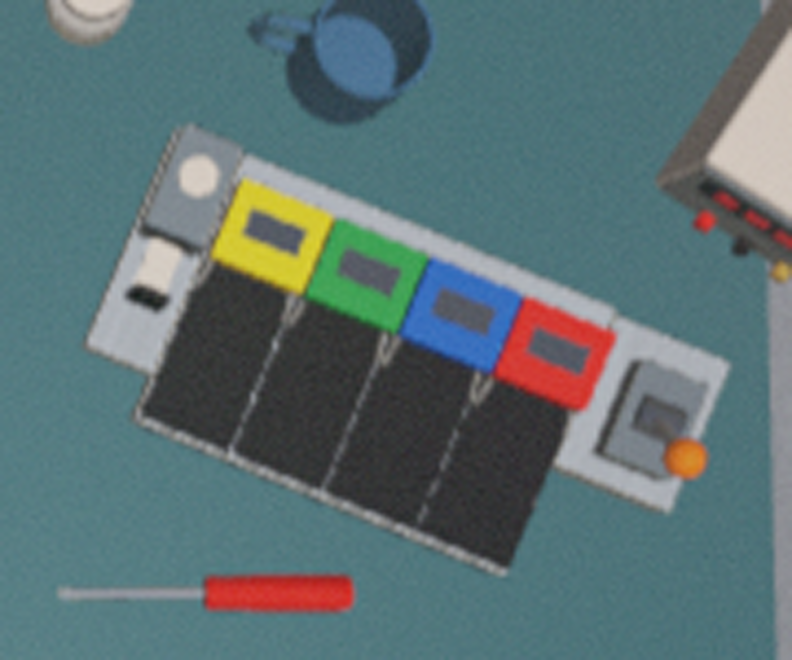

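Call:
send_rows(targets=[[1,0.03,0.03,0.02,0.14],[1,0.03,0.03,0.02,0.14],[1,0.03,0.03,0.02,0.14],[1,0.03,0.03,0.02,0.14],[1,0.03,0.03,0.02,0.14]])

```text
time: 0.6
tool_pos: [0.37, -0.3255, 0.3273]
tool_rot: [-3.141, -0.0, 1.136]
contact_force: [-0.1, -1.1, -0.0]
opening: 0.0917
grip_force: 0.0
```

Call:
send_rows(targets=[[1,0.03,0.03,0.01,0.035],[1,0.03,0.03,0,0],[1,0.03,0.03,0,0],[1,0.03,0.03,0,0],[1,0,0,0,0]])

```text
time: 1.1
tool_pos: [0.4917, -0.2033, 0.336]
tool_rot: [-3.141, -0.002, 1.171]
contact_force: [-0.3, -0.3, -0.2]
opening: 0.0921
grip_force: 0.0
```

```bash
python3 - <<'E'
from seg import *
print(observe()['tool_pos'],observe()['tool_rot'])
im,W=cloud("wrist"); np.savez("w1.npz",im=im,W=W); save(im,"pics/w1.png",1.4)
for c in HR:
    m=cmask(im,c)&(W[...,2]>0.055)&(W[...,2]<0.075)
    k,l,st,ce=cv2.connectedComponentsWithStats(m.astype(np.uint8))
    for i in range(1,k):
      if st[i,4]<100: continue
      p=W[l==i]; r=rect(p[abs(p[:,2]-np.median(p[:,2]))<.004]); print(c,st[i,4],ce[i].round(),p.mean(0).round(4),r[0].round(4),'%.3f %.3f %.3f'%r[1:])
E
```

```text
[ 0.49169843 -0.20332504  0.3359793 ] [-3.14088191e+00 -1.81643549e-03  1.17126521e+00]
red 1800 [364. 244.] [ 0.5471 -0.3264  0.0601] [ 0.5484 -0.3299] 0.065 0.058 1.161
blue 150 [509.  13.] [ 0.7687 -0.1426  0.0684] [ 0.7688 -0.1473] 0.017 0.009 1.345
blue 545 [534.  75.] [ 0.7812 -0.213   0.0649] [ 0.7746 -0.2114] 0.071 0.031 1.330
blue 344 [476.  79.] [ 0.7225 -0.1925  0.0654] [ 0.727  -0.1924] 0.069 0.020 1.097
blue 2106 [369. 191.] [ 0.5748 -0.2665  0.0601] [ 0.5753 -0.2681] 0.066 0.057 1.168
yellow 2584 [378.  70.] [ 0.6294 -0.1427  0.0601] [ 0.6297 -0.1436] 0.065 0.057 1.165
green 2297 [373. 133.] [ 0.6018 -0.2042  0.06  ] [ 0.6022 -0.2059] 0.065 0.057 1.162
```

View pics/w1.png

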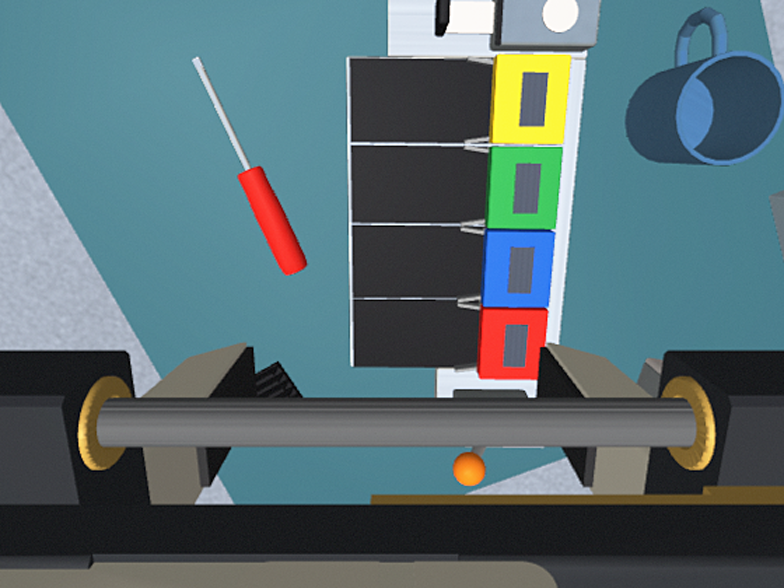

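The wrist view confirms the bay order, from left: yellow (530,98), green (525,188), blue (517,270), red (512,343). Positions agree with the top camera within 2 mm. Now a close look at the cards.

Call:
send_rows(targets=[[1,-0.01,0.04,0,0.1],[1,-0.01,0.04,0,0.1],[1,-0.01,0.04,0,0.1],[1,-0.01,0.04,0,0.1],[1,-0.01,0.04,0,0.1]])

```text
time: 1.65
tool_pos: [0.4381, -0.0067, 0.3366]
tool_rot: [-3.141, 0.0, 1.668]
contact_force: [0.7, -0.5, 0.0]
opening: 0.0919
grip_force: 0.0
```

Call:
send_rows(targets=[[1,-0.01,0.04,0,0.08],[1,0,0.04,0,0],[1,0,0.03,0,0],[1,0,0,0,0]])

```text
time: 2.05
tool_pos: [0.4287, 0.1047, 0.3367]
tool_rot: [-3.142, -0.001, 1.749]
contact_force: [0.2, -1.2, 0.1]
opening: 0.0916
grip_force: 0.0
```

```bash
cat > cards.py <<'E'
from seg import *
def cards(im,W,minpx=40):
  out={}
  for c in HR:
    m=cmask(im,c,110,50)&(W[...,2]>0.045)&(W[...,2]<0.0605)&(W[...,1]>-0.05)&(W[...,0]<.56)&(W[...,1]<.5)
    k,l,st,ce=cv2.connectedComponentsWithStats(m.astype(np.uint8))
    for i in range(1,k):
      if st[i,4]<minpx: continue
      p=W[l==i]; zt=np.percentile(p[:,2],90); p=p[p[:,2]>zt-.004]; r=rect(p)
      if not (.03<r[1]<.05 and r[2]<.02): continue
      a=r[3]%np.pi; yaw=a-np.pi/2
      # board axis check: points z 3..8mm within box
      q=W.reshape(-1,3)[::1]; q=q[(abs(q[:,2]-.005)<.003)]; d=q[:,:2]-r[0]; u=d@[np.cos(yaw),np.sin(yaw)]; v=d@[-np.sin(yaw),np.cos(yaw)]
      s=(u>.015)&(u<.095)&(abs(v)<.04); 
      mid=[]
      for b in np.arange(.015,.095,.01):
        t=s&(u>=b)&(u<b+.01)
        if t.sum()>20: mid.append((b+.005,(np.percentile(v[t],2)+np.percentile(v[t],98))/2))
      f=np.polyfit(*np.array(mid).T,1) if len(mid)>2 else (np.nan,np.nan)
      out[c]=r; print(c,st[i,4],ce[i].round(),'blk',r[0].round(4),'z %.4f'%zt,'%.3f %.3f yaw %.3f'%(r[1],r[2],yaw),'board dyaw %.3f off %.4f n%d'%(f[0],f[1],len(mid)))
  return out
E
python3 - <<'E'
from cards import *
print(observe()['tool_pos'],observe()['tool_rot'])
im,W=cloud("wrist"); np.savez("w2.npz",im=im,W=W); save(im,"pics/w2.png",1.4); cards(im,W)
print('top'); cards(*cloud("top"),minpx=15)
E
```

```text
[0.4286529  0.10466152 0.33668352] [-3.14155872e+00 -6.22323031e-04  1.74858703e+00]
red 374 [283.  82.] blk [0.4117 0.2   ] z 0.0556 0.039 0.011 yaw 0.181 board dyaw -0.004 off 0.0003 n8
green 328 [277. 192.] blk [0.4263 0.0748] z 0.0557 0.039 0.012 yaw 0.237 board dyaw 0.005 off -0.0005 n8
top
blue 55 [198. 216.] blk [0.4775 0.3656] z 0.0580 0.039 0.010 yaw 0.574 board dyaw 0.045 off -0.0022 n8
yellow 54 [223. 267.] blk [0.3299 0.2931] z 0.0579 0.037 0.011 yaw 0.530 board dyaw 0.013 off -0.0014 n8
```

View pics/w2.png

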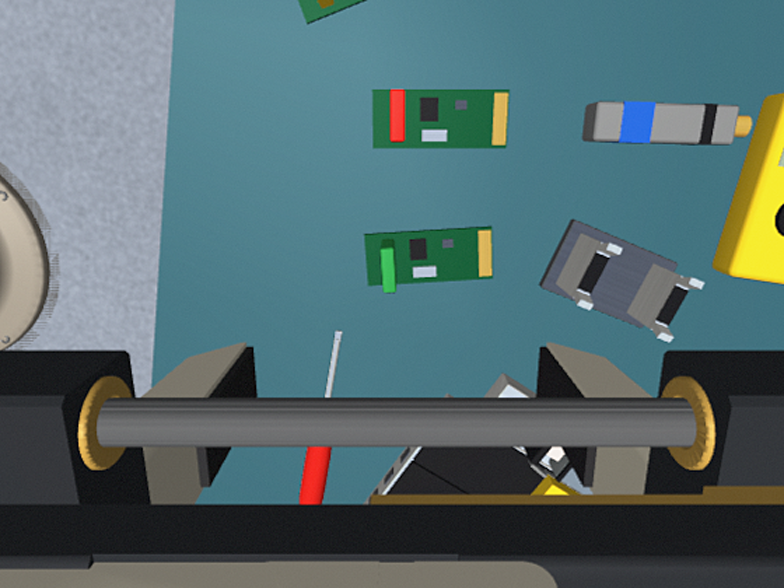

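The close view shows the red card's block at (397,115) and the green card's block at (388,270), each upright on a green board with its brass edge to the right (+x), plus the sensor and the cradle with its two notches. Starting with the green card.

Call:
send_rows(targets=[[0.5,-0.002,-0.031,-0.02,0.06],[0.5,0,0,-0.05,0],[0.5,0,0,-0.05,0],[0.5,0,0,-0.05,0],[0.5,0,0,-0.05,0]], grip_force=40)

```text
time: 2.65
tool_pos: [0.4272, 0.07, 0.1153]
tool_rot: [3.14, 0.001, 1.803]
contact_force: [0.3, 0.3, -0.5]
opening: 0.0566
grip_force: 0.0
```

Call:
send_rows(targets=[[0.5,0,0,-0.04,0],[0.5,0,0,-0.03,0],[0.5,0,0,-0.026,0],[0.5,0,0,0,0]])

```text
time: 3.05
tool_pos: [0.4251, 0.0703, 0.0183]
tool_rot: [-3.135, -0.001, 1.804]
contact_force: [-0.3, -0.1, 0.7]
opening: 0.0457
grip_force: 0.0
```

Call:
send_rows(targets=[[0,0,0,0,0],[0,0,0,0,0],[0,0,0,0,0],[0,0,0,0,0],[0,0,0,0,0]])

```text
time: 3.55
tool_pos: [0.4277, 0.072, 0.0215]
tool_rot: [3.14, 0.0, 1.806]
contact_force: [-0.3, -1.0, 4.4]
opening: 0.0118
grip_force: 40.0
```

Call:
send_rows(targets=[[0,0,0,0.03,0],[0,0,0,0.04,0],[0,0.007,-0.04,0.03,-0.13],[0,0.007,-0.04,0,-0.13],[0,0.007,-0.04,0,-0.13]])

```text
time: 4.05
tool_pos: [0.4488, -0.0488, 0.1219]
tool_rot: [3.138, 0.0, 1.412]
contact_force: [0.2, -0.4, -1.9]
opening: 0.0116
grip_force: 40.0
```

Call:
send_rows(targets=[[0,0.007,-0.04,0,-0.13],[0,0.007,-0.04,0,-0.124],[0,0.002,-0.019,0,0],[0,0,0,0,0],[0,0,0,0,0]])

```text
time: 4.55
tool_pos: [0.4637, -0.1462, 0.1202]
tool_rot: [-3.141, -0.0, 1.161]
contact_force: [-0.1, 0.3, -1.3]
opening: 0.0119
grip_force: 40.0
```

```bash
cat > chk.py <<'E'
from seg import *
import sys
# card in hand pose: block top in given colour from side/top/wrist, in rack coords relative to bay mouth
yaw=-0.409; X=np.array([np.cos(yaw),np.sin(yaw)]); Y=np.array([-X[1],X[0]])
BAY={'yellow':(.6293,-.1440),'green':(.6018,-.2057),'blue':(.5751,-.2683),'red':(.5486,-.3303)}
MOUTH={k:np.array(v)-.0275*X for k,v in BAY.items()}
def chk(c,cams=("top","side"),zlo=.06):
  s=observe(); print('tool',s['tool_pos'].round(4),s['tool_rot'].round(3),'op %.4f f'%s['opening'],s['contact_force'].round(1))
  for n in cams:
    im,W=cloud(n); m=cmask(im,c,110,50)
    P=np.nan_to_num(W,nan=9); d=P[...,:2]-MOUTH[c]; u=d@X; v=d@Y
    m&=(u<-.03)&(u>-.2)&(abs(v)<.05)&(P[...,2]<.3)&(P[...,2]>zlo)
    if m.sum()<8: print(n,'few',m.sum()); continue
    p=P[m]; zt=np.percentile(p[:,2],90); q=p[p[:,2]>zt-.006]; r=rect(q); dd=r[0]-MOUTH[c]
    print(n,m.sum(),'z %.4f'%zt,'u %.4f v %.4f'%(dd@X,dd@Y),'sz %.3f %.3f'%r[1:3],'dyaw %.3f'%((r[3]-np.pi/2-yaw+.8)%np.pi-.8))
if __name__=="__main__": chk(sys.argv[1])
E
python3 chk.py green; python3 - <<'E'
from h import *
im,W=cloud("side"); save(im[120:270,240:420],"pics/s1.png",4)
E
```

```text
tool [ 0.4637 -0.1462  0.1202] [-3.141 -0.     1.161] op 0.0119 f [-0.1  0.3 -1.3]
top 108 z 0.1908 u -0.0899 v 0.0337 sz 0.115 0.006 dyaw 1.577
side 279 z 0.1394 u -0.1245 v 0.0121 sz 0.028 0.014 dyaw 0.178
```

View pics/s1.png

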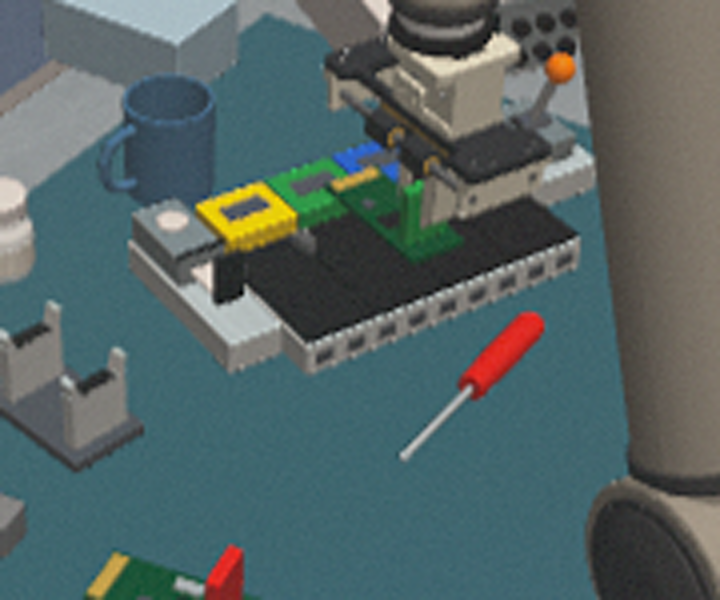

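```bash
cat > brass.py <<'E'
from chk import *
def brass(c,zl,zh,cams=("side","top")):
  for n in cams:
    im,W=cloud(n); h=hue(im); P=np.nan_to_num(W,nan=9)
    off=np.array([-.002,.0025]) if n=="side" else np.zeros(2)
    d=P[...,:2]-MOUTH[c]-off; u=d@X; v=d@Y
    m=(h[...,0]>=15)&(h[...,0]<=28)&(h[...,1]>90)&(P[...,2]>zl)&(P[...,2]<zh)&(abs(v)<.06)&(u>-.08)&(u<.06)
    # board (green) too
    g=(h[...,0]>=50)&(h[...,0]<=85)&(h[...,1]>90)&(P[...,2]>zl)&(P[...,2]<zh)&(abs(v)<.06)&(u>-.16)&(u<.06)
    if m.sum()<5: print(n,'few',m.sum()); continue
    r=rect(P[m]); dd=r[0]-off-MOUTH[c]
    print(n,m.sum(),'brass u %.4f v %.4f'%(dd@X,dd@Y),'sz %.3f %.3f z %.4f'%(r[1],r[2],np.median(P[m][:,2])),'dyaw %.3f'%((r[3]-np.pi/2-yaw+.8)%np.pi-.8),'vrange',np.percentile(v[m],[1,99]).round(4),'board v',np.percentile(v[g],[1,99]).round(4) if g.sum()>20 else '')
if __name__=="__main__": brass(sys.argv[1],float(sys.argv[2]),float(sys.argv[3]))
E
python3 brass.py green .09 .115
```

```text
side 32 brass u -0.0320 v 0.0014 sz 0.041 0.017 z 0.1061 dyaw 0.015 vrange [-0.0175  0.0214] board v [-0.0223  0.0275]
top 8 brass u -0.0333 v 0.0193 sz 0.009 0.005 z 0.1042 dyaw 2.333 vrange [0.0156 0.0226] board v [0.0145 0.0273]
```

Call:
send_rows(targets=[[0,-0.0006,-0.0014,-0.03,0],[0,0,0,-0.02,0],[0,0,0,-0.013,0],[0,0,0,0,0],[0,0,0,0,0]])

```text
time: 5.3
tool_pos: [0.4636, -0.1475, 0.0575]
tool_rot: [-3.141, -0.0, 1.163]
contact_force: [0.6, -0.6, -0.2]
opening: 0.0117
grip_force: 40.0
```

```bash
python3 brass.py green .03 .055; python3 -c "
from h import *;s=observe();print(s['tool_pos'],s['contact_force'])"
```

```text
side 60 brass u -0.0144 v 0.0201 sz 0.087 0.033 z 0.0441 dyaw -0.485 vrange [-0.0205  0.0577] board v [-0.0291  0.0274]
top 30 brass u 0.0049 v 0.0409 sz 0.093 0.035 z 0.0464 dyaw 1.765 vrange [0.0153 0.0584] board v [-0.0359  0.0266]
[ 0.46386377 -0.14787968  0.05792598] [ 0.26708105  0.82463189 -1.14936626]
```

Call:
send_rows(targets=[[0,0,0,-0.0015,0],[0,0.014,-0.006,0,0],[0,0.014,-0.006,0,0],[0,0,0,0,0]])

```text
time: 5.8
tool_pos: [0.4933, -0.1609, 0.0564]
tool_rot: [3.139, 0.0, 1.162]
contact_force: [0.3, 1.2, -0.7]
opening: 0.0117
grip_force: 40.0
```

Call:
send_rows(targets=[[0,0.0092,-0.004,0,0],[0,0.0092,-0.004,0,0],[0,0,0,0,0]])

```text
time: 6.1
tool_pos: [0.5112, -0.1687, 0.0561]
tool_rot: [3.14, 0.0, 1.162]
contact_force: [0.0, 0.2, -1.1]
opening: 0.0115
grip_force: 40.0
```

Call:
send_rows(targets=[[0,0.0092,-0.004,0,0],[0,0.0092,-0.004,0,0],[0,0,0,0,0]])

```text
time: 6.4
tool_pos: [0.5299, -0.1768, 0.0561]
tool_rot: [3.14, 0.0, 1.162]
contact_force: [-0.7, -0.3, -0.6]
opening: 0.012
grip_force: 40.0
```

Call:
send_rows(targets=[[0,0.0028,-0.0012,0,0],[0,0,0,0,0]])

```text
time: 6.6
tool_pos: [0.5313, -0.1773, 0.0559]
tool_rot: [3.142, -0.0, 1.162]
contact_force: [0.4, 0.3, -1.0]
opening: 0.0117
grip_force: 40.0
```

Call:
send_rows(targets=[[0,0.0018,-0.0008,0,0],[0,0,0,0,0]])

```text
time: 6.8
tool_pos: [0.5324, -0.1778, 0.0558]
tool_rot: [-3.14, -0.0, 1.162]
contact_force: [-1.8, 1.1, -0.5]
opening: 0.012
grip_force: 40.0
```

Call:
send_rows(targets=[[0,0.0018,-0.0008,0,0],[0,0,0,0,0]])

```text
time: 7.0
tool_pos: [0.5326, -0.1778, 0.0556]
tool_rot: [-3.136, -0.0, 1.162]
contact_force: [-8.6, 3.5, 3.8]
opening: 0.0119
grip_force: 40.0
```

Call:
send_rows(targets=[[0,0.0018,-0.0008,0,0],[0,0,0,0,0]])

```text
time: 7.2
tool_pos: [0.5326, -0.1777, 0.0557]
tool_rot: [-3.132, -0.0, 1.162]
contact_force: [-15.3, 5.0, 10.0]
opening: 0.0117
grip_force: 40.0
```

Call:
send_rows(targets=[[0,0.0018,-0.0008,0,0],[0,0,0,0,0]])

```text
time: 7.4
tool_pos: [0.5326, -0.1777, 0.0557]
tool_rot: [-3.128, -0.0, 1.162]
contact_force: [-21.9, 7.6, 16.5]
opening: 0.0118
grip_force: 40.0
```

Call:
send_rows(targets=[[0,-0.006,0.0026,0,0],[0.35,0,0,0,0],[0.35,0,0,0,0],[0.35,0,0,0.01,0],[0.35,0,0,0.05,0]])

```text
time: 7.9
tool_pos: [0.5298, -0.1767, 0.1124]
tool_rot: [-3.132, -0.0, 1.162]
contact_force: [1.2, -0.4, -0.3]
opening: 0.0315
grip_force: 0.0
```

Call:
send_rows(targets=[[0.5,0,0,0.05,0],[0.5,-0.02,0.04,0.05,0.1],[0.5,-0.02,0.045,0.05,0.1],[0.5,-0.02,0.045,0.02,0.1],[0.5,-0.015,0.045,0,0.1]])

```text
time: 8.4
tool_pos: [0.4703, -0.0281, 0.2617]
tool_rot: [3.134, 0.002, 1.564]
contact_force: [0.5, 0.2, -0.8]
opening: 0.0455
grip_force: 0.0
```

Call:
send_rows(targets=[[0.5,-0.015,0.045,0,0.1],[0.5,-0.015,0.04,0,0.09],[0.5,-0.01,0,0,0],[0.5,0,0,0,0]])

```text
time: 8.8
tool_pos: [0.4288, 0.057, 0.2586]
tool_rot: [3.14, 0.001, 1.754]
contact_force: [-0.3, -0.7, 0.8]
opening: 0.0462
grip_force: 0.0
```

```bash
cat > look.py <<'E'
from cards import *
import chk,sys
s=observe(); print(s['tool_pos'].round(4),s['tool_rot'].round(3))
print('wrist'); cards(*cloud("wrist")); print('top'); cards(*cloud("top"),minpx=15)
print('side'); cards(*cloud("side"),minpx=15)
for c in sys.argv[1:]: print('bay',c); chk.chk(c)
E
python3 look.py green
```

```text
[0.4288 0.057  0.2586] [3.140e+00 1.000e-03 1.754e+00]
wrist
red 619 [293.  23.] blk [0.4125 0.1989] z 0.0554 0.037 0.011 yaw 0.185 board dyaw -0.008 off 0.0013 n8
top
red 49 [255. 238.] blk [0.413  0.1988] z 0.0585 0.037 0.010 yaw 0.188 board dyaw -0.047 off 0.0022 n8
blue 58 [198. 217.] blk [0.4779 0.3652] z 0.0573 0.040 0.011 yaw 0.579 board dyaw 0.007 off 0.0002 n8
yellow 52 [223. 267.] blk [0.3293 0.2929] z 0.0588 0.036 0.010 yaw 0.456 board dyaw -0.032 off 0.0019 n8
side
red 69 [295. 262.] blk [0.4108 0.1996] z 0.0583 0.039 0.012 yaw 0.160 board dyaw -0.084 off 0.0070 n8
blue 66 [238. 289.] blk [0.4759 0.3679] z 0.0585 0.040 0.011 yaw 0.687 board dyaw 0.020 off 0.0015 n8
yellow 52 [301. 296.] blk [0.3276 0.2963] z 0.0585 0.038 0.010 yaw 0.596 board dyaw -0.010 off 0.0011 n8
bay green
tool [0.4303 0.0554 0.258 ] [3.14e+00 1.00e-03 1.75e+00] op 0.0459 f [ 0.8 -0.2  0.4]
top 79 z 0.0918 u -0.0483 v 0.0006 sz 0.039 0.013 dyaw -0.034
side 52 z 0.0886 u -0.0546 v 0.0032 sz 0.039 0.012 dyaw -0.301
```

Call:
send_rows(targets=[[0.5,-0.007,0.048,0,0],[0.5,-0.005,0.048,-0.01,0],[0.5,-0.005,0.0475,-0.03,0],[0.5,0,0,-0.05,0],[0.5,0,0,-0.05,0]])

```text
time: 9.55
tool_pos: [0.4139, 0.1953, 0.12]
tool_rot: [3.139, -0.0, 1.753]
contact_force: [1.5, -0.3, -0.5]
opening: 0.0457
grip_force: 0.0
```

Call:
send_rows(targets=[[0.5,0,0,-0.04,0],[0.5,0,0,-0.03,0],[0.5,0,0,-0.02,0],[0.5,0,0,-0.008,0],[0.5,0,0,0,0]])

```text
time: 10.05
tool_pos: [0.413, 0.1938, 0.0222]
tool_rot: [-3.14, 0.0, 1.75]
contact_force: [-0.5, -0.3, 0.3]
opening: 0.0456
grip_force: 0.0
```

Call:
send_rows(targets=[[0,0,0,0,0],[0,0,0,0,0],[0,0,0,0,0],[0,0,0,0,0]])

```text
time: 10.45
tool_pos: [0.4134, 0.1946, 0.0237]
tool_rot: [3.14, -0.0, 1.752]
contact_force: [0.5, 0.2, 0.1]
opening: 0.0189
grip_force: 0.0
```

Call:
send_rows(targets=[[0.3,-0.001,0.005,-0.003,0],[0.3,0,0,0,0],[0,0,0,0,0],[0,0,0,0,0],[0,0,0,0,0]])

```text
time: 10.95
tool_pos: [0.412, 0.1995, 0.02]
tool_rot: [3.142, 0.0, 1.752]
contact_force: [-0.4, 0.4, -0.9]
opening: 0.0119
grip_force: 40.0
```

Call:
send_rows(targets=[[0,0,0,0,0],[0,0,0,0,0]])

```text
time: 11.15
tool_pos: [0.412, 0.1995, 0.0201]
tool_rot: [3.141, -0.0, 1.752]
contact_force: [0.2, 0.3, -0.5]
opening: 0.0116
grip_force: 40.0
```

Call:
send_rows(targets=[[0,0,0,0.04,0],[0,0,0,0.04,0],[0,0,-0.04,0.03,-0.06],[0,0,-0.04,0,-0.06],[0,0,-0.04,0,-0.06]])

```text
time: 11.65
tool_pos: [0.4122, 0.0784, 0.1311]
tool_rot: [3.139, 0.0, 1.571]
contact_force: [0.5, 0.1, -1.4]
opening: 0.0117
grip_force: 40.0
```

Call:
send_rows(targets=[[0,0,-0.04,0,-0.06],[0,0,-0.04,0,-0.06],[0,0,-0.04,0,-0.06],[0,0,-0.04,0,-0.06],[0,0,-0.04,0,-0.06]])

```text
time: 12.15
tool_pos: [0.4115, -0.1221, 0.13]
tool_rot: [-3.141, -0.0, 1.269]
contact_force: [0.2, 0.1, -2.0]
opening: 0.012
grip_force: 40.0
```

Call:
send_rows(targets=[[0,0,-0.04,0,-0.06],[0,0,-0.04,0,-0.05],[0,0,-0.04,0,0],[0,-0.002,-0.0295,0,0],[0,0,0,0,0]])

```text
time: 12.65
tool_pos: [0.4097, -0.2736, 0.1298]
tool_rot: [3.141, 0.001, 1.158]
contact_force: [-0.0, 0.3, -1.1]
opening: 0.0119
grip_force: 40.0
```

```bash
python3 brass.py red .09 .13; python3 look.py
```

```text
side 31 brass u -0.0310 v -0.0070 sz 0.043 0.015 z 0.1169 dyaw 0.069 vrange [-0.0273  0.0137] board v [-0.026   0.0236]
top 25 brass u -0.0335 v 0.0100 sz 0.018 0.011 z 0.1157 dyaw -0.477 vrange [0.0019 0.0184] board v [-0.0256  0.0246]
[ 0.4094 -0.27    0.1296] [-3.14e+00 -1.00e-03  1.16e+00]
wrist
top
blue 56 [198. 216.] blk [0.4784 0.3646] z 0.0596 0.038 0.010 yaw 0.618 board dyaw 0.062 off -0.0029 n8
yellow 53 [223. 267.] blk [0.3298 0.2933] z 0.0576 0.039 0.011 yaw 0.510 board dyaw 0.036 off -0.0019 n8
side
blue 68 [238. 290.] blk [0.4758 0.3682] z 0.0581 0.040 0.010 yaw 0.679 board dyaw -0.031 off 0.0009 n8
yellow 53 [301. 296.] blk [0.3277 0.2961] z 0.0594 0.037 0.010 yaw 0.602 board dyaw -0.006 off 0.0006 n8
```

Call:
send_rows(targets=[[0,0,0,-0.03,0],[0,0,0,-0.03,0],[0,0,0,-0.014,0],[0,0,0,0,0]])

```text
time: 13.3
tool_pos: [0.4097, -0.2684, 0.0549]
tool_rot: [-3.139, -0.001, 1.163]
contact_force: [-0.8, -0.2, -1.6]
opening: 0.0122
grip_force: 40.0
```

Call:
send_rows(targets=[[0,0.014,-0.006,0,0],[0,0.014,-0.006,0,0],[0,0,0,0,0]])

```text
time: 13.6
tool_pos: [0.4396, -0.282, 0.0564]
tool_rot: [3.14, 0.0, 1.163]
contact_force: [0.8, -0.7, -1.5]
opening: 0.0123
grip_force: 40.0
```

Call:
send_rows(targets=[[0,0.0092,-0.004,0,0],[0,0.0092,-0.004,0,0],[0,0,0,0,0]])

```text
time: 13.9
tool_pos: [0.4577, -0.2906, 0.0564]
tool_rot: [3.14, 0.0, 1.162]
contact_force: [-0.3, 0.7, -1.4]
opening: 0.0115
grip_force: 40.0
```

Call:
send_rows(targets=[[0,0.0092,-0.004,0,0],[0,0.0092,-0.004,0,0],[0,0,0,0,0]])

```text
time: 14.2
tool_pos: [0.4762, -0.2989, 0.0562]
tool_rot: [3.14, 0.0, 1.162]
contact_force: [1.0, -0.7, -2.0]
opening: 0.0118
grip_force: 40.0
```

Call:
send_rows(targets=[[0,0.0037,-0.0016,0,0],[0,0,0,0,0]])

```text
time: 14.4
tool_pos: [0.4787, -0.2997, 0.056]
tool_rot: [3.142, 0.0, 1.162]
contact_force: [0.4, 1.0, -1.2]
opening: 0.0116
grip_force: 40.0
```

Call:
send_rows(targets=[[0,0.0028,-0.0012,0,0],[0,0,0,0,0]])

```text
time: 14.6
tool_pos: [0.4796, -0.2998, 0.0556]
tool_rot: [-3.137, -0.001, 1.162]
contact_force: [-5.1, 2.4, -0.0]
opening: 0.012
grip_force: 40.0
```

Call:
send_rows(targets=[[0,0.0018,-0.0008,0,0],[0,0,0,0,0]])

```text
time: 14.8
tool_pos: [0.4797, -0.2996, 0.0554]
tool_rot: [-3.133, -0.001, 1.162]
contact_force: [-11.1, 5.0, 5.9]
opening: 0.0117
grip_force: 40.0
```

Call:
send_rows(targets=[[0,0.0018,-0.0008,0,0],[0,-0.005,0.002,0,0],[0.35,0,0,0,0],[0.35,0,0,0,0],[0.35,0,0,0.01,0]])

```text
time: 15.3
tool_pos: [0.4797, -0.3002, 0.0655]
tool_rot: [-3.14, -0.0, 1.162]
contact_force: [0.0, -0.2, -0.3]
opening: 0.0303
grip_force: 0.0
```

Call:
send_rows(targets=[[0.35,0,0,0.05,0],[0.5,0,0,0.05,0],[0.5,0,0.03,0.05,0.08],[0.5,0,0.045,0.05,0.08],[0.5,0,0.05,0.03,0.08]])

```text
time: 15.8
tool_pos: [0.4806, -0.1986, 0.2757]
tool_rot: [3.136, 0.002, 1.403]
contact_force: [1.7, 0.7, -0.7]
opening: 0.0457
grip_force: 0.0
```

Call:
send_rows(targets=[[0.5,0,0.048,0,0.1],[0.5,0,0.048,0,0.1],[0.5,0,0.048,0,0.1],[0.5,0,0.048,0,0.1],[0.5,0,0.048,0,0.1]])

```text
time: 16.3
tool_pos: [0.4798, 0.0435, 0.273]
tool_rot: [3.14, 0.001, 1.906]
contact_force: [0.9, 0.4, -0.3]
opening: 0.0462
grip_force: 0.0
```

Call:
send_rows(targets=[[0.5,-0.015,0.048,0,0.1],[0.5,0,0.048,0,0.1],[0.5,0,0.036,0,0],[0.5,0,0,0,0],[0.5,0,0,0,0]])

```text
time: 16.8
tool_pos: [0.4649, 0.1739, 0.2724]
tool_rot: [3.141, 0.001, 2.104]
contact_force: [0.6, -0.7, -0.1]
opening: 0.046
grip_force: 0.0
```

```bash
python3 look.py green red
```

```text
[0.4649 0.1739 0.2724] [3.141e+00 1.000e-03 2.104e+00]
wrist
top
blue 56 [198. 217.] blk [0.4783 0.365 ] z 0.0574 0.039 0.011 yaw 0.650 board dyaw 0.035 off -0.0009 n8
side
blue 66 [238. 290.] blk [0.4755 0.3684] z 0.0589 0.037 0.011 yaw 0.694 board dyaw 0.007 off -0.0006 n8
yellow 55 [301. 297.] blk [0.3267 0.2976] z 0.0584 0.040 0.010 yaw 0.596 board dyaw 0.002 off 0.0005 n8
bay green
tool [0.4652 0.1723 0.2721] [3.141 0.    2.1  ] op 0.0460 f [0.9 0.5 0.7]
top 81 z 0.0930 u -0.0485 v 0.0005 sz 0.038 0.011 dyaw 0.023
side 115 z 0.0901 u -0.0512 v 0.0005 sz 0.040 0.016 dyaw 0.016
bay red
tool [0.4652 0.1722 0.272 ] [3.141 0.    2.1  ] op 0.0461 f [-0.6 -0.4 -0.6]
top 79 z 0.0923 u -0.0488 v 0.0001 sz 0.038 0.011 dyaw 0.001
side 103 z 0.0915 u -0.0521 v 0.0024 sz 0.044 0.017 dyaw 0.133
```

Call:
send_rows(targets=[[0.5,-0.015,0.04,0.02,0],[0.5,-0.015,0.03,0.02,0],[0.5,0,0,0,0],[0.5,0,0,0,0]])

```text
time: 17.55
tool_pos: [0.435, 0.2433, 0.312]
tool_rot: [3.141, 0.001, 2.103]
contact_force: [0.2, -0.2, -0.3]
opening: 0.0459
grip_force: 0.0
```

```bash
python3 - <<'E'
from cards import *
print(observe()['tool_pos'],observe()['tool_rot'])
im,W=cloud("wrist"); cards(im,W); save(im[:260],"pics/w3.png",1.4)
E
```

```text
[0.43500655 0.24327998 0.31198209] [3.14083523e+00 6.28224782e-04 2.10280785e+00]
blue 494 [375.  92.] blk [0.4768 0.367 ] z 0.0553 0.039 0.012 yaw 0.594 board dyaw 0.026 off -0.0005 n8
yellow 434 [221.  78.] blk [0.3288 0.2958] z 0.0555 0.039 0.012 yaw 0.536 board dyaw -0.015 off 0.0000 n8
```

View pics/w3.png

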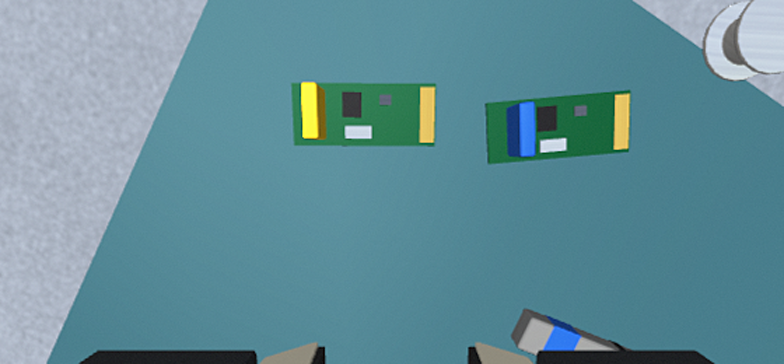

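The yellow card's block is at (311,110) and the blue card's at (526,130) on green boards, brass edges to the right; both lie where the fixed cameras put them. Taking blue.

Call:
send_rows(targets=[[0.5,0.014,0.042,-0.03,0.08],[0.5,0.014,0.041,-0.03,0],[0.5,0.014,0.0405,-0.03,0],[0.5,0,0,-0.04,0],[0.5,0,0,-0.04,0]])

```text
time: 18.1
tool_pos: [0.4752, 0.3596, 0.1438]
tool_rot: [-3.14, 0.0, 2.182]
contact_force: [0.3, -1.1, 1.1]
opening: 0.0456
grip_force: 0.0
```

Call:
send_rows(targets=[[0.5,0,0,-0.04,0],[0.5,0,0,-0.02,0],[0.5,0,0,0,0],[0.5,0,0,0,0]])

```text
time: 18.5
tool_pos: [0.4754, 0.3593, 0.0866]
tool_rot: [-3.141, 0.0, 2.18]
contact_force: [-0.1, -0.3, 0.4]
opening: 0.0457
grip_force: 0.0
```

Call:
send_rows(targets=[[0.5,0.0015,0.0072,-0.025,0.004],[0.5,0,0,-0.025,0],[0.5,0,0,-0.0165,0],[0.5,0,0,0,0]])

```text
time: 18.9
tool_pos: [0.4761, 0.3668, 0.0197]
tool_rot: [-3.14, -0.0, 2.185]
contact_force: [-0.6, 0.6, -0.5]
opening: 0.0462
grip_force: 0.0
```

Call:
send_rows(targets=[[0,0,0,0,0],[0,0,0,0,0],[0,0,0,0,0],[0,0,0,0,0],[0,0,0,0,0]])

```text
time: 19.4
tool_pos: [0.4765, 0.3676, 0.0207]
tool_rot: [3.14, 0.0, 2.186]
contact_force: [-0.9, -1.7, 2.7]
opening: 0.0119
grip_force: 40.0
```

Call:
send_rows(targets=[[0,0,0,0,0],[0,0,0,0,0]])

```text
time: 19.6
tool_pos: [0.4766, 0.3676, 0.0207]
tool_rot: [3.141, 0.0, 2.186]
contact_force: [0.6, 0.1, 4.7]
opening: 0.0115
grip_force: 40.0
```

Call:
send_rows(targets=[[0,0,0,0.04,0],[0,0,0,0.04,0],[0,0,-0.04,0.035,-0.073],[0,-0.003,-0.041,0,-0.073],[0,-0.003,-0.041,0,-0.073]])

```text
time: 20.1
tool_pos: [0.4701, 0.2468, 0.1338]
tool_rot: [3.14, 0.0, 1.965]
contact_force: [0.4, -0.4, -1.4]
opening: 0.0117
grip_force: 40.0
```

Call:
send_rows(targets=[[0,-0.003,-0.041,0,-0.073],[0,-0.003,-0.041,0,-0.073],[0,-0.003,-0.041,0,-0.073],[0,-0.003,-0.041,0,-0.073],[0,-0.003,-0.041,0,-0.073]])

```text
time: 20.6
tool_pos: [0.4545, 0.0413, 0.1328]
tool_rot: [-3.141, -0.0, 1.599]
contact_force: [1.1, 0.5, -1.8]
opening: 0.0119
grip_force: 40.0
```

Call:
send_rows(targets=[[0,-0.003,-0.041,0,-0.073],[0,-0.003,-0.041,0,-0.073],[0,-0.003,-0.041,0,-0.073],[0,-0.003,-0.041,0,-0.073],[0,-0.003,-0.041,0,-0.073]])

```text
time: 21.1
tool_pos: [0.4396, -0.1637, 0.1328]
tool_rot: [-3.141, -0.0, 1.234]
contact_force: [0.0, -0.0, -1.6]
opening: 0.0119
grip_force: 40.0
```

Call:
send_rows(targets=[[0,-0.003,-0.041,0,-0.002],[0,0,0,0,0],[0,0,0,0,0]])

```text
time: 21.4
tool_pos: [0.4366, -0.2036, 0.1325]
tool_rot: [-3.14, -0.001, 1.233]
contact_force: [0.3, 0.4, -1.6]
opening: 0.0119
grip_force: 40.0
```

Call:
send_rows(targets=[[0,0.0005,-0.0045,0,-0.071],[0,0,0,0,0],[0,0,0,0,0]])

```text
time: 21.7
tool_pos: [0.4377, -0.2065, 0.1329]
tool_rot: [-3.141, -0.0, 1.167]
contact_force: [0.3, 0.6, -1.4]
opening: 0.0121
grip_force: 40.0
```

```bash
python3 brass.py blue .09 .13; python3 look.py
```

```text
side 32 brass u -0.0312 v 0.0010 sz 0.042 0.019 z 0.1188 dyaw 0.193 vrange [-0.0195  0.0204] board v [-0.0232  0.056 ]
top 15 brass u -0.0316 v 0.0170 sz 0.012 0.010 z 0.1185 dyaw 2.037 vrange [0.0112 0.0223] board v [-0.013   0.0576]
[ 0.4378 -0.2068  0.133 ] [-3.141 -0.     1.166]
wrist
top
yellow 53 [223. 267.] blk [0.3295 0.2943] z 0.0567 0.035 0.011 yaw 0.531 board dyaw -0.017 off -0.0005 n8
side
yellow 50 [301. 296.] blk [0.3274 0.2966] z 0.0581 0.039 0.010 yaw 0.597 board dyaw 0.028 off -0.0015 n8
```

Call:
send_rows(targets=[[0,-0.0005,-0.0012,-0.03,-0.004],[0,0,0,-0.03,0],[0,0,0,-0.0175,0],[0,0,0,0,0]])

```text
time: 22.35
tool_pos: [0.4367, -0.2085, 0.0542]
tool_rot: [-3.14, -0.0, 1.16]
contact_force: [0.4, -0.8, -1.5]
opening: 0.0118
grip_force: 40.0
```

Call:
send_rows(targets=[[0,0.014,-0.006,0,0],[0,0.014,-0.006,0,0],[0,0,0,0,0]])

```text
time: 22.65
tool_pos: [0.4668, -0.2217, 0.0558]
tool_rot: [3.139, 0.0, 1.16]
contact_force: [0.2, 0.0, -1.1]
opening: 0.0121
grip_force: 40.0
```

Call:
send_rows(targets=[[0,0.0092,-0.004,0,0],[0,0.0092,-0.004,0,0],[0,0,0,0,0]])

```text
time: 22.95
tool_pos: [0.4848, -0.2296, 0.0558]
tool_rot: [3.14, 0.0, 1.16]
contact_force: [0.3, 0.1, -0.8]
opening: 0.0115
grip_force: 40.0
```

Call:
send_rows(targets=[[0,0.0092,-0.004,0,0],[0,0.0092,-0.004,0,0],[0,0,0,0,0]])

```text
time: 23.25
tool_pos: [0.5035, -0.2377, 0.0557]
tool_rot: [3.14, 0.0, 1.16]
contact_force: [-1.3, -0.4, -0.8]
opening: 0.0118
grip_force: 40.0
```

Call:
send_rows(targets=[[0,0.0037,-0.0016,0,0],[0,0,0,0,0]])

```text
time: 23.45
tool_pos: [0.5058, -0.2385, 0.0554]
tool_rot: [-3.141, -0.0, 1.16]
contact_force: [-0.4, -0.5, -1.1]
opening: 0.0119
grip_force: 40.0
```

Call:
send_rows(targets=[[0,0.0028,-0.0012,0,0],[0,0,0,0,0]])

```text
time: 23.65
tool_pos: [0.5062, -0.2385, 0.055]
tool_rot: [-3.135, -0.0, 1.16]
contact_force: [-7.4, 2.3, 1.6]
opening: 0.0116
grip_force: 40.0
```

Call:
send_rows(targets=[[0,0.0018,-0.0008,0,0],[0,0,0,0,0]])

```text
time: 23.85
tool_pos: [0.5063, -0.2384, 0.0544]
tool_rot: [-3.131, -0.001, 1.16]
contact_force: [-11.4, 3.5, 2.9]
opening: 0.0113
grip_force: 40.0
```

Call:
send_rows(targets=[[0,0.0018,-0.0008,0,0],[0,-0.005,0.002,0,0],[0.35,0,0,0,0],[0.35,0,0,0,0],[0.35,0,0,0.01,0]])

```text
time: 24.35
tool_pos: [0.5069, -0.2392, 0.0651]
tool_rot: [-3.14, -0.0, 1.16]
contact_force: [0.2, -0.2, -1.5]
opening: 0.0297
grip_force: 0.0
```

Call:
send_rows(targets=[[0.35,0,0,0.05,0],[0.5,0,0,0.05,0],[0.5,-0.0135,0.03,0.05,0.073],[0.5,-0.0135,0.041,0.02,0.073],[0.5,-0.0135,0.041,0,0.073]])

```text
time: 24.85
tool_pos: [0.4703, -0.1322, 0.2317]
tool_rot: [3.133, 0.002, 1.38]
contact_force: [0.8, 0.5, -0.2]
opening: 0.0458
grip_force: 0.0
```

Call:
send_rows(targets=[[0.5,-0.0135,0.041,0,0.073],[0.5,-0.0135,0.041,0,0.073],[0.5,-0.0135,0.041,0,0.073],[0.5,-0.0135,0.041,0,0.073],[0.5,-0.0135,0.041,0,0.073]])

```text
time: 25.35
tool_pos: [0.401, 0.0742, 0.2285]
tool_rot: [3.139, 0.0, 1.746]
contact_force: [-0.1, -0.4, -0.7]
opening: 0.0462
grip_force: 0.0
```

Call:
send_rows(targets=[[0.5,-0.0135,0.041,0,0.073],[0.5,-0.0135,0.041,0,0.073],[0.5,-0.0135,0.041,0,0.073],[0.5,0,0,0,0],[0.5,0,0,0,0]])

```text
time: 25.85
tool_pos: [0.3608, 0.1965, 0.2281]
tool_rot: [3.14, 0.001, 1.965]
contact_force: [-0.0, -0.2, 0.3]
opening: 0.0461
grip_force: 0.0
```

```bash
python3 look.py blue red
```

```text
[0.3608 0.1965 0.2281] [3.140e+00 1.000e-03 1.965e+00]
wrist
yellow 687 [293.  65.] blk [0.3287 0.296 ] z 0.0555 0.039 0.012 yaw 0.528 board dyaw 0.000 off -0.0003 n8
top
side
yellow 51 [301. 296.] blk [0.3271 0.297 ] z 0.0591 0.037 0.010 yaw 0.603 board dyaw 0.035 off -0.0015 n8
bay blue
tool [0.3615 0.1948 0.2277] [3.141 0.    1.961] op 0.0460 f [0.3 0.3 1.1]
top 83 z 0.0917 u -0.0481 v -0.0016 sz 0.039 0.012 dyaw 0.016
side 101 z 0.0905 u -0.0509 v -0.0007 sz 0.040 0.016 dyaw -0.010
bay red
tool [0.3614 0.1947 0.2275] [3.141 0.    1.96 ] op 0.0459 f [ 0.6 -0.   0.4]
top 81 z 0.0922 u -0.0485 v 0.0013 sz 0.041 0.011 dyaw 0.079
side 105 z 0.0914 u -0.0526 v 0.0022 sz 0.043 0.017 dyaw 0.162
```

Call:
send_rows(targets=[[0.5,-0.011,0.035,-0.03,0.07],[0.5,-0.011,0.034,-0.03,0.07],[0.5,-0.0105,0.032,-0.03,0],[0.5,0,0,-0.03,0],[0.5,0,0,-0.02,0]])

```text
time: 26.7
tool_pos: [0.3276, 0.2967, 0.0854]
tool_rot: [-3.139, 0.0, 2.104]
contact_force: [-0.2, -1.1, 0.4]
opening: 0.0457
grip_force: 0.0
```

Call:
send_rows(targets=[[0.5,0,0,-0.02,0],[0.5,0,0,0,0],[0.5,0,0,0,0]])

```text
time: 27.0
tool_pos: [0.3288, 0.2965, 0.0676]
tool_rot: [-3.141, 0.0, 2.102]
contact_force: [0.0, -0.4, 0.5]
opening: 0.0457
grip_force: 0.0
```

Call:
send_rows(targets=[[0.5,0,-0.0007,-0.03,0],[0.5,0,0,-0.017,0],[0.5,0,0,0,0]])

```text
time: 27.3
tool_pos: [0.3282, 0.2956, 0.02]
tool_rot: [-3.14, 0.0, 2.102]
contact_force: [-0.6, -0.5, -0.4]
opening: 0.046
grip_force: 0.0
```

Call:
send_rows(targets=[[0,0,0,0,0],[0,0,0,0,0],[0,0,0,0,0],[0,0,0,0,0],[0,0,0,0,0]])

```text
time: 27.8
tool_pos: [0.3286, 0.2962, 0.0208]
tool_rot: [3.141, -0.0, 2.103]
contact_force: [0.7, 1.0, 4.1]
opening: 0.0121
grip_force: 40.0
```

Call:
send_rows(targets=[[0,0,0,0,0],[0,0,0,0,0]])

```text
time: 28.0
tool_pos: [0.3286, 0.2962, 0.0208]
tool_rot: [3.141, -0.0, 2.103]
contact_force: [-0.3, 0.0, 6.2]
opening: 0.0118
grip_force: 40.0
```

Call:
send_rows(targets=[[0,0,0,0.04,0],[0,0,0,0.04,0],[0,0.016,-0.038,0.035,-0.094],[0,0.016,-0.038,0,-0.094],[0,0.016,-0.038,0,-0.094]])

```text
time: 28.5
tool_pos: [0.3757, 0.184, 0.1337]
tool_rot: [3.139, -0.0, 1.819]
contact_force: [0.4, -0.3, -1.6]
opening: 0.0118
grip_force: 40.0
```

Call:
send_rows(targets=[[0,0.016,-0.038,0,-0.094],[0,0.016,-0.038,0,-0.094],[0,0.016,-0.038,0,-0.094],[0,0.016,-0.038,0,-0.094],[0,0.016,-0.038,0,-0.094]])

```text
time: 29.0
tool_pos: [0.4552, -0.0067, 0.1324]
tool_rot: [-3.141, -0.0, 1.347]
contact_force: [1.4, 0.2, -1.8]
opening: 0.0119
grip_force: 40.0
```

Call:
send_rows(targets=[[0,0.016,-0.038,0,-0.094],[0,0.018,-0.038,0,-0.094],[0,0,0,0,0],[0,0,0,0,0]])

```text
time: 29.4
tool_pos: [0.4886, -0.0816, 0.132]
tool_rot: [-3.14, -0.0, 1.161]
contact_force: [-1.2, 1.4, -1.3]
opening: 0.0116
grip_force: 40.0
```

Call:
send_rows(targets=[[0,0.0015,-0.0015,0,0],[0,0,0,0,0],[0,0,0,0,0]])

```text
time: 29.7
tool_pos: [0.4904, -0.0817, 0.1328]
tool_rot: [-3.142, -0.0, 1.164]
contact_force: [0.4, -0.9, -1.8]
opening: 0.012
grip_force: 40.0
```

```bash
python3 brass.py yellow .10 .13; python3 - <<'E'
from chk import *
s=observe(); d=s['tool_pos'][:2]-MOUTH['yellow']; print(s['tool_pos'],s['tool_rot'],d@X,d@Y)
E
```

```text
side 37 brass u -0.0323 v 0.0001 sz 0.042 0.017 z 0.1188 dyaw -0.139 vrange [-0.0204  0.0202] board v [-0.0265  0.0255]
top few 0
[ 0.49052105 -0.08189981  0.1328032 ] [ 3.14147770e+00 -2.82386786e-05  1.16405653e+00] -0.12452906638035618 0.0017868208085612082
```

Call:
send_rows(targets=[[0,-0.0003,-0.0007,-0.03,-0.002],[0,0,0,-0.03,0],[0,0,0,-0.0175,0],[0,0,0,0,0]])

```text
time: 30.2
tool_pos: [0.4898, -0.0827, 0.0541]
tool_rot: [-3.14, 0.0, 1.161]
contact_force: [-0.2, 0.5, -1.0]
opening: 0.0114
grip_force: 40.0
```

Call:
send_rows(targets=[[0,0.014,-0.006,0,0],[0,0.014,-0.006,0,0],[0,0,0,0,0]])

```text
time: 30.5
tool_pos: [0.5201, -0.0958, 0.0555]
tool_rot: [3.139, -0.0, 1.161]
contact_force: [0.7, 0.2, -1.3]
opening: 0.012
grip_force: 40.0
```

Call:
send_rows(targets=[[0,0.0092,-0.004,0,0],[0,0.0092,-0.004,0,0],[0,0,0,0,0]])

```text
time: 30.8
tool_pos: [0.5381, -0.1039, 0.0554]
tool_rot: [3.14, -0.0, 1.161]
contact_force: [0.7, 0.3, -2.2]
opening: 0.0117
grip_force: 40.0
```

Call:
send_rows(targets=[[0,0.0092,-0.004,0,0],[0,0.0092,-0.004,0,0],[0,0,0,0,0]])

```text
time: 31.1
tool_pos: [0.5567, -0.112, 0.0553]
tool_rot: [3.14, -0.0, 1.161]
contact_force: [-0.9, 0.6, -1.8]
opening: 0.012
grip_force: 40.0
```

Call:
send_rows(targets=[[0,0.0037,-0.0016,0,0],[0,0,0,0,0]])

```text
time: 31.3
tool_pos: [0.5591, -0.113, 0.0551]
tool_rot: [3.141, -0.0, 1.161]
contact_force: [-0.7, 0.2, -1.7]
opening: 0.0116
grip_force: 40.0
```

Call:
send_rows(targets=[[0,0.0028,-0.0012,0,0],[0,0,0,0,0]])

```text
time: 31.5
tool_pos: [0.5604, -0.1136, 0.0548]
tool_rot: [-3.138, 0.0, 1.161]
contact_force: [-4.6, 0.9, 1.0]
opening: 0.0119
grip_force: 40.0
```

Call:
send_rows(targets=[[0,0.0018,-0.0008,0,0],[0,0,0,0,0]])

```text
time: 31.7
tool_pos: [0.5604, -0.1136, 0.0547]
tool_rot: [-3.134, 0.0, 1.161]
contact_force: [-10.5, 3.3, 4.7]
opening: 0.012
grip_force: 40.0
```

Call:
send_rows(targets=[[0,0.0018,-0.0008,0,0],[0,0,0,0,0]])

```text
time: 31.9
tool_pos: [0.5605, -0.1136, 0.0544]
tool_rot: [-3.13, 0.001, 1.161]
contact_force: [-15.2, 6.5, 7.1]
opening: 0.0119
grip_force: 40.0
```

Call:
send_rows(targets=[[0,-0.006,0.0026,0,0],[0.35,0,0,0,0],[0.35,0,0,0,0],[0.35,0,0,0.01,0],[0.35,0,0,0.05,0]])

```text
time: 32.4
tool_pos: [0.5566, -0.1123, 0.1118]
tool_rot: [-3.132, 0.001, 1.161]
contact_force: [1.1, -0.5, 0.3]
opening: 0.0317
grip_force: 0.0
```

Call:
send_rows(targets=[[0.35,0,0,0.05,0],[0.8,0,0,0.05,0],[0.8,-0.005,0.036,0.05,-0.112],[0.8,-0.005,0.036,0.02,-0.112],[0.8,-0.005,0.036,0,-0.112]])

```text
time: 32.9
tool_pos: [0.5468, -0.0115, 0.2807]
tool_rot: [3.134, -0.005, 0.819]
contact_force: [0.7, 0.2, -1.2]
opening: 0.0595
grip_force: 0.0
```

Call:
send_rows(targets=[[0.8,-0.005,0.036,0,-0.112],[0.8,-0.005,0.036,0,-0.112],[0.8,-0.005,0.036,0,-0.112],[0.8,-0.005,0.036,0,-0.112],[0.8,-0.005,0.036,0,-0.112]])

```text
time: 33.4
tool_pos: [0.5202, 0.1695, 0.2768]
tool_rot: [3.141, -0.002, 0.26]
contact_force: [0.5, 0.7, -0.8]
opening: 0.0735
grip_force: 0.0
```

Call:
send_rows(targets=[[0.8,-0.005,0.036,0,-0.11],[0.8,0,0,0,0],[0.8,0,0,0,0]])

```text
time: 33.7
tool_pos: [0.5152, 0.2045, 0.2764]
tool_rot: [3.141, -0.001, 0.158]
contact_force: [0.7, -0.2, 0.2]
opening: 0.0738
grip_force: 0.0
```

```bash
cat > sens.py <<'E'
from seg import *
def near(P,c,r,z0,z1): return (np.hypot(P[...,0]-c[0],P[...,1]-c[1])<r)&(P[...,2]>z0)&(P[...,2]<z1)
def comps(W,c,r,z0,z1,minpx=60):
  P=np.nan_to_num(W,nan=9); k,l,st,ce=cv2.connectedComponentsWithStats(near(P,c,r,z0,z1).astype(np.uint8))
  for i in range(1,k):
    if st[i,4]>=minpx:
      q=P[l==i]; R_=rect(q); print(st[i,4],ce[i].round(),'mean',q.mean(0).round(4),'rect',R_[0].round(4),'%.3f %.3f a %.3f'%R_[1:])
if __name__=="__main__":
  s=observe(); print(s['tool_pos'].round(4),s['tool_rot'].round(3))
  im,W=cloud("wrist"); print('sensor'); comps(W,(.636,.236),.1,.027,.04); print('cradle cheeks'); comps(W,(.635,.096),.09,.069,.085,20); print('uprights'); comps(W,(.635,.096),.09,.056,.085); print('base');comps(W,(.635,.096),.09,.008,.016)
  im,W=cloud("top"); print('top sensor'); comps(W,(.636,.236),.1,.027,.045)
  np.savez("w4.npz",im=im,W=W)
E
python3 sens.py; python3 -c "
import chk
[chk.chk(c) for c in ('yellow',)]"
```

```text
[0.5152 0.2045 0.2764] [ 3.141e+00 -1.000e-03  1.580e-01]
sensor
3630 [271.  56.] mean [0.6306 0.2356 0.0316] rect [0.6288 0.2357] 0.107 0.032 a 0.159
cradle cheeks
129 [415.  18.] mean [0.676  0.1145 0.0756] rect [0.6765 0.1138] 0.012 0.008 a 2.940
192 [464.  40.] mean [0.666  0.0667 0.0746] rect [0.6663 0.0661] 0.012 0.009 a 2.909
97 [379. 102.] mean [0.6022 0.1303 0.0763] rect [0.6022 0.1299] 0.012 0.007 a 2.973
152 [426. 122.] mean [0.5921 0.0825 0.0747] rect [0.5921 0.0818] 0.012 0.009 a 2.923
uprights
1173 [438.  32.] mean [0.6705 0.0885 0.0657] rect [0.6715 0.0896] 0.057 0.013 a 1.367
886 [402. 113.] mean [0.5967 0.104  0.0661] rect [0.5971 0.1053] 0.057 0.013 a 1.364
base
4990 [397.  77.] mean [0.6327 0.1012 0.0116] rect [0.6344 0.0977] 0.110 0.070 a 2.931
top sensor
154 [241. 151.] mean [0.673  0.24   0.0322] rect [0.6748 0.2404] 0.049 0.032 a 0.145
tool [0.5155 0.2032 0.2761] [ 3.141e+00 -1.000e-03  1.550e-01] op 0.0734 f [-0.  -0.6 -0.3]
top 74 z 0.0926 u -0.0498 v 0.0010 sz 0.037 0.012 dyaw 0.015
side 66 z 0.0920 u -0.0531 v 0.0006 sz 0.041 0.014 dyaw 0.037
```

Call:
send_rows(targets=[[0.6,0.04,0.011,0,0.002],[0.6,0.04,0.011,-0.02,0],[0.6,0.04,0.0105,-0.03,0],[0.6,0,0,-0.04,0],[0.6,0,0,-0.04,0]])

```text
time: 34.4
tool_pos: [0.6356, 0.235, 0.144]
tool_rot: [3.141, 0.0, 0.155]
contact_force: [0.7, 0.9, -0.3]
opening: 0.0551
grip_force: 0.0
```

Call:
send_rows(targets=[[0.6,0,0,-0.04,0],[0.6,0,0,0,0],[0.6,0,0,0,0]])

```text
time: 34.7
tool_pos: [0.6348, 0.2355, 0.1069]
tool_rot: [3.141, 0.0, 0.156]
contact_force: [0.0, 0.2, 0.3]
opening: 0.0552
grip_force: 0.0
```

Call:
send_rows(targets=[[0.6,0.0012,0.0005,-0.04,0],[0.6,0,0,-0.03,0],[0.6,0,0,-0.018,0],[0.6,0,0,-0.008,0],[0.6,0,0,0,0]])

```text
time: 35.2
tool_pos: [0.6367, 0.2368, 0.0118]
tool_rot: [-3.142, -0.002, 0.157]
contact_force: [-0.4, 0.1, 0.4]
opening: 0.0549
grip_force: 0.0
```

Call:
send_rows(targets=[[0,0,0,0,0],[0,0,0,0,0],[0,0,0,0,0],[0,0,0,0,0],[0,0,0,0,0]])

```text
time: 35.7
tool_pos: [0.6363, 0.2367, 0.0115]
tool_rot: [3.141, -0.002, 0.157]
contact_force: [-1.1, -1.4, 5.9]
opening: 0.0317
grip_force: 40.0
```

Call:
send_rows(targets=[[0,0,0,0,0],[0,0,0,0,0]])

```text
time: 35.9
tool_pos: [0.6363, 0.2367, 0.0116]
tool_rot: [3.141, -0.002, 0.157]
contact_force: [0.2, -2.2, 5.5]
opening: 0.0316
grip_force: 40.0
```

Call:
send_rows(targets=[[0,0,0,0.03,0],[0,0,0,0.04,0],[0,0,0,0.05,0],[0,0,0,0,0]])

```text
time: 36.3
tool_pos: [0.6393, 0.238, 0.1383]
tool_rot: [-3.14, -0.014, 0.157]
contact_force: [0.9, 0.2, -0.3]
opening: 0.0316
grip_force: 40.0
```

Call:
send_rows(targets=[[0,-0.0005,-0.035,0,-0.09],[0,-0.0005,-0.035,0,-0.09],[0,-0.0005,-0.035,0,-0.09],[0,-0.0005,-0.034,0,-0.095],[0,0,0,0,0]])

```text
time: 36.8
tool_pos: [0.6331, 0.0934, 0.1292]
tool_rot: [3.14, 0.002, -0.215]
contact_force: [-0.6, 0.0, -2.6]
opening: 0.0319
grip_force: 40.0
```

Call:
send_rows(targets=[[0,0,0,0,0],[0,0,0,0,0]])

```text
time: 37.0
tool_pos: [0.6332, 0.0987, 0.1297]
tool_rot: [-3.141, 0.001, -0.207]
contact_force: [-0.0, -0.2, -2.9]
opening: 0.0318
grip_force: 40.0
```

```bash
python3 - <<'E'
from sens import *
s=observe(); print(s['tool_pos'].round(4),s['tool_rot'].round(3),s['opening'],s['contact_force'])
for n in("side","top"):
  im,W=cloud(n); P=np.nan_to_num(W,nan=9)
  h=hue(im); m=near(P,(.634,.098),.11,.10,.17)
  yw=-.208; d=P[...,:2]-[.6343,.0978]; u=d@[np.cos(yw),np.sin(yw)]; v=d@[-np.sin(yw),np.cos(yw)]
  b=m&(h[...,0]>=100)&(h[...,0]<=122)&(h[...,1]>120); br=m&(h[...,0]>=15)&(h[...,0]<=28)&(h[...,1]>90)
  for nm,k in(("band",b),("brass",br)):
    if k.sum()>4: print(n,nm,k.sum(),'u',np.percentile(u[k],[2,50,98]).round(4),'v',np.percentile(v[k],[2,50,98]).round(4),'z',np.percentile(P[k][:,2],[2,98]).round(4))
im,W=cloud("side"); save(im[150:270,180:330],"pics/s2.png",4)
E
```

```text
[0.6332 0.0987 0.1297] [-3.141e+00  1.000e-03 -2.070e-01] 0.03179258759257562 [-2.01679808e-03 -2.48797796e-01 -2.85113887e+00]
side band 103 u [-0.0428 -0.0283 -0.0146] v [-0.0147  0.0123  0.0187] z [0.122  0.1562]
top band 65 u [-0.0389 -0.0322 -0.0246] v [-0.0145  0.0009  0.0158] z [0.1454 0.1547]
```

View pics/s2.png

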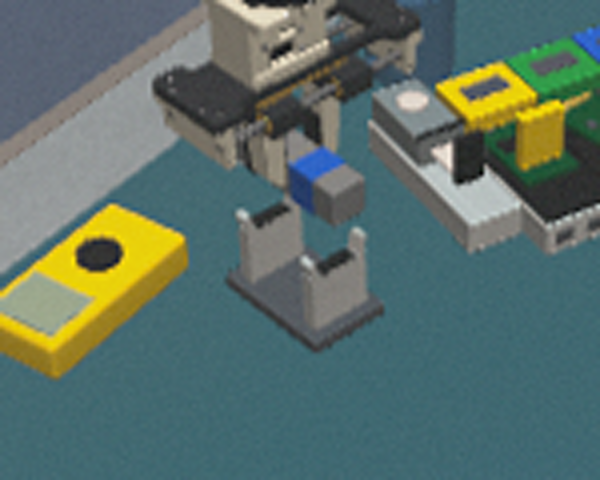

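The sensor hangs level over the cradle, lined up with both notches, its blue band at (320,170).

Call:
send_rows(targets=[[0,0.001,-0.0008,-0.02,0],[0,0,0,-0.02,0],[0,0,0,-0.012,0],[0,0,0,0,0],[0,0,0,0,0]])

```text
time: 37.65
tool_pos: [0.6348, 0.0974, 0.0786]
tool_rot: [-3.142, -0.0, -0.208]
contact_force: [0.1, 0.4, -3.5]
opening: 0.0315
grip_force: 40.0
```

Call:
send_rows(targets=[[0,0,0,-0.002,0],[0,0,0,0,0]])

```text
time: 37.85
tool_pos: [0.635, 0.0971, 0.077]
tool_rot: [-3.141, -0.001, -0.208]
contact_force: [0.6, 0.3, -2.0]
opening: 0.0313
grip_force: 40.0
```

Call:
send_rows(targets=[[0,0,0,-0.002,0],[0,0,0,0,0]])

```text
time: 38.05
tool_pos: [0.6345, 0.097, 0.0744]
tool_rot: [3.142, -0.0, -0.208]
contact_force: [-1.3, -0.3, -2.8]
opening: 0.032
grip_force: 40.0
```

Call:
send_rows(targets=[[0,0,0,-0.0015,0],[0,0,0,0,0]])

```text
time: 38.25
tool_pos: [0.6347, 0.097, 0.0736]
tool_rot: [-3.142, -0.001, -0.208]
contact_force: [-2.6, -0.1, 3.2]
opening: 0.0314
grip_force: 40.0
```

Call:
send_rows(targets=[[0,0,0,-0.001,0],[0,0,0,0,0]])

```text
time: 38.45
tool_pos: [0.6347, 0.097, 0.0735]
tool_rot: [-3.142, -0.001, -0.208]
contact_force: [-3.7, -0.5, 9.0]
opening: 0.0315
grip_force: 40.0
```

Call:
send_rows(targets=[[0,0,0,0.001,0],[0.5,0,0,0,0],[0.5,0,0,0,0],[0.5,0,0,0,0],[0.5,0,0,0.02,0]])

```text
time: 38.95
tool_pos: [0.6327, 0.0969, 0.09]
tool_rot: [3.14, 0.006, -0.208]
contact_force: [-0.8, 0.1, -0.3]
opening: 0.0459
grip_force: 0.0
```

Call:
send_rows(targets=[[0.5,0,0,0.05,0],[0.5,0,0,0.05,0],[0.5,-0.02,-0.03,0.04,0.13],[0.5,-0.02,-0.03,0,0.13],[0.5,-0.02,-0.03,0,0.13]])

```text
time: 39.45
tool_pos: [0.5759, 0.0084, 0.2313]
tool_rot: [3.14, -0.003, 0.188]
contact_force: [0.7, -1.0, 0.7]
opening: 0.0459
grip_force: 0.0
```

Call:
send_rows(targets=[[0.5,-0.01,-0.03,0,0.13],[0.5,0,-0.03,0,0.13],[0.5,0,-0.03,0,0.14],[0.5,0,-0.03,0,0.14],[0.5,0,0,0,0.14]])

```text
time: 39.95
tool_pos: [0.5659, -0.1145, 0.2297]
tool_rot: [3.141, 0.001, 0.864]
contact_force: [0.1, 1.1, -0.6]
opening: 0.0461
grip_force: 0.0
```

Call:
send_rows(targets=[[0.5,0,0,0,0.14],[0.5,0,0,0,0.14],[0.5,0,0,0,0.02],[0.5,0,0,0,0]])

```text
time: 40.35
tool_pos: [0.566, -0.1108, 0.2298]
tool_rot: [-3.142, -0.0, 1.159]
contact_force: [0.8, -0.2, -0.2]
opening: 0.046
grip_force: 0.0
```

```bash
python3 - <<'E'
from chk import *
from sens import *
s=observe(); print(s['tool_pos'].round(4),s['tool_rot'].round(3))
for n in("top","side"):
  im,W=cloud(n); print(n,'sensor'); comps(W,(.634,.098),.1,.085,.105,30)
for n in("wrist","side","top"):
  im,W=cloud(n); P=np.nan_to_num(W,nan=9); h=hue(im); d=P[...,:2]-MOUTH['yellow']; u=d@X; v=d@Y
  m=(h[...,2]<75)&(P[...,2]>.06)&(P[...,2]<.13)&(v>.035)&(v<.11)&(u>-.1)&(u<.04)
  print(n,m.sum())
  if m.sum()>5: print('black u',np.percentile(u[m],[2,50,98]).round(4),'v',np.percentile(v[m],[2,50,98]).round(4),'z',np.percentile(P[m][:,2],[2,50,98]).round(4), 'xy',np.median(P[m],0).round(4))
  if n=="wrist": save(im[:300],"pics/w5.png",1.4); np.savez("w5.npz",im=im,W=W)
E
```

```text
[ 0.566  -0.1108  0.2298] [-3.142 -0.     1.159]
top sensor
487 [289. 160.] mean [0.6363 0.0963 0.0938] rect [0.6417 0.0954] 0.135 0.032 a 2.934
side sensor
352 [254. 202.] mean [0.6307 0.1014 0.0941] rect [0.6396 0.0972] 0.141 0.037 a 2.924
wrist 545
black u [-0.0465 -0.0401  0.001 ] v [0.0427 0.0623 0.0815] z [0.0611 0.0818 0.0846] xy [ 0.5946 -0.0643  0.0818]
side 65
black u [-0.0508 -0.0463  0.0004] v [0.0436 0.0626 0.0792] z [0.0605 0.0707 0.087 ] xy [ 0.5873 -0.0591  0.0707]
top 28
black u [-0.0463 -0.0444  0.0002] v [0.0483 0.0598 0.0734] z [0.0607 0.0721 0.0864] xy [ 0.5891 -0.0633  0.0721]
```

View pics/w5.png

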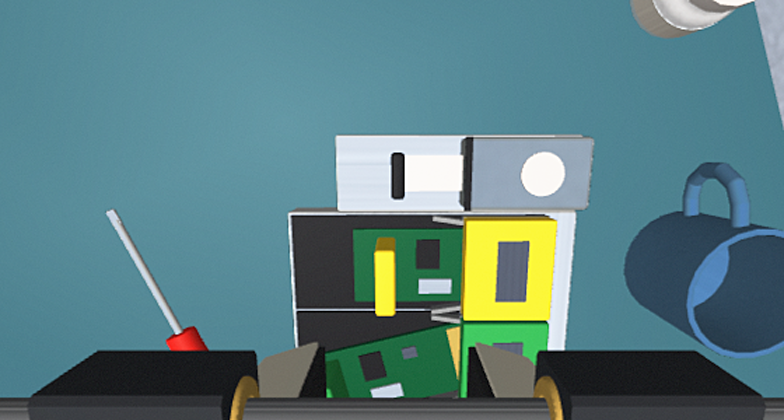

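The sensor is seated (top at 0.094 m, centred). But the green card at (390,365) now lies turned, its brass edge (455,345) out of the slot: it has been knocked out. I'll measure it and put it back before arming.

Call:
send_rows(targets=[[0.5,-0.035,-0.03,0.03,0],[0.5,-0.035,-0.04,0.03,0],[0.5,-0.015,-0.04,0.03,0],[0.5,0,0,0,0],[0.5,0,0,0,0]])

```text
time: 41.1
tool_pos: [0.491, -0.2098, 0.3109]
tool_rot: [3.14, -0.0, 1.159]
contact_force: [-0.0, 0.5, -0.1]
opening: 0.046
grip_force: 0.0
```

Call:
send_rows(targets=[[0.5,-0.025,-0.04,0,0],[0.5,-0.02,-0.04,0,0],[0.5,0,0,0,0],[0.5,0,0,0,0]])

```text
time: 41.5
tool_pos: [0.4462, -0.2885, 0.3092]
tool_rot: [-3.14, -0.001, 1.161]
contact_force: [-0.8, 0.8, -0.0]
opening: 0.046
grip_force: 0.0
```

```bash
cat > gr.py <<'E'
from chk import *
s=observe(); print(s['tool_pos'].round(4),s['tool_rot'].round(3))
def blocks():
 for n in("wrist","top","side"):
  im,W=cloud(n); P=np.nan_to_num(W,nan=9)
  for c in HR:
   m=cmask(im,c,130,60)&(P[...,2]>.07)&(P[...,2]<.105); d=P[...,:2]-MOUTH[c]; u=d@X; v=d@Y; m&=(u<-.03)&(u>-.2)&(abs(v)<.12)
   k,l,st,ce=cv2.connectedComponentsWithStats(m.astype(np.uint8))
   for i in range(1,k):
     if st[i,4]<15: continue
     p=P[l==i]; zt=np.percentile(p[:,2],90); r=rect(p[p[:,2]>zt-.005]); dd=r[0]-MOUTH[c]
     print(n,c,st[i,4],ce[i].round(),'z %.4f'%zt,r[0].round(4),'u %.4f v %.4f'%(dd@X,dd@Y),'sz %.3f %.3f'%r[1:3],'card yaw %.3f'%((r[3]-np.pi/2+1.5)%np.pi-1.5))
  if n=="wrist": save(im[:300],sys.argv[1],1.4)
blocks()
E
python3 gr.py pics/w6.png
```

```text
[ 0.4462 -0.2885  0.3092] [-3.140e+00 -1.000e-03  1.161e+00]
wrist red 504 [315. 174.] z 0.0895 [ 0.4774 -0.2986] u -0.0504 v 0.0008 sz 0.040 0.012 card yaw -0.418
wrist blue 557 [317. 108.] z 0.0896 [ 0.5043 -0.2384] u -0.0493 v -0.0007 sz 0.039 0.012 card yaw -0.393
wrist green 584 [279.  56.] z 0.0895 [ 0.4893 -0.1787] u -0.0865 v -0.0199 sz 0.040 0.012 card yaw -0.170
top red 71 [428. 214.] z 0.0922 [ 0.4795 -0.2989] u -0.0484 v 0.0014 sz 0.039 0.011 card yaw -0.380
top blue 69 [407. 205.] z 0.0927 [ 0.5057 -0.2392] u -0.0477 v -0.0009 sz 0.038 0.011 card yaw -0.372
top yellow 72 [363. 187.] z 0.0928 [ 0.5581 -0.1128] u -0.0503 v 0.0003 sz 0.039 0.012 card yaw -0.380
top green 66 [386. 210.] z 0.0924 [ 0.491 -0.179] u -0.0847 v -0.0196 sz 0.038 0.011 card yaw -0.157
side red 75 [365. 160.] z 0.0921 [ 0.4762 -0.2955] u -0.0528 v 0.0031 sz 0.040 0.015 card yaw -0.463
side blue 75 [349. 166.] z 0.0924 [ 0.5008 -0.2365] u -0.0533 v -0.0004 sz 0.035 0.015 card yaw -0.540
side yellow 49 [315. 178.] z 0.0933 [ 0.5563 -0.1104] u -0.0528 v 0.0018 sz 0.038 0.014 card yaw -0.349
side green 72 [344. 177.] z 0.0923 [ 0.4892 -0.1734] u -0.0886 v -0.0151 sz 0.040 0.013 card yaw -0.201
```

View pics/w6.png

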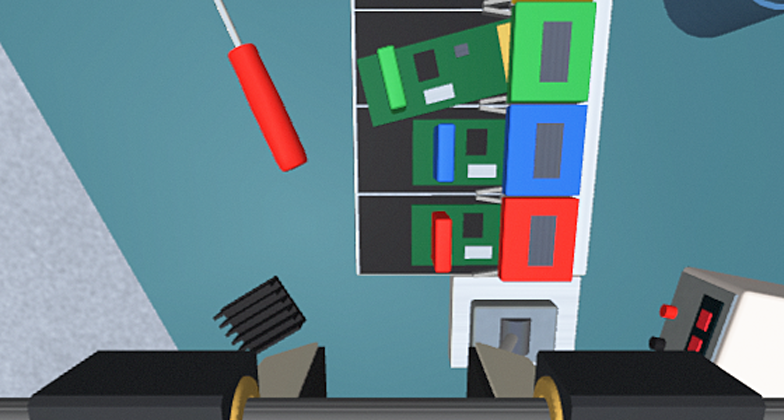

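The green card lies flat on its floor (block top 0.0895 m), block at (391,77), yaw −0.165 against the rack's −0.409, its brass tip just at the mouth. I'll regrasp it, draw it back, straighten it and reinsert.

Call:
send_rows(targets=[[0.5,0.015,0.037,0,0.085],[0.5,0.015,0.037,-0.02,0.08],[0.5,0.0136,0.036,-0.03,0.08],[0.5,0,0,-0.04,0],[0.4,0,0,-0.04,0]])

```text
time: 42.15
tool_pos: [0.4907, -0.1764, 0.1796]
tool_rot: [3.14, 0.0, 1.412]
contact_force: [-1.0, -0.1, -0.3]
opening: 0.0414
grip_force: 0.0
```

Call:
send_rows(targets=[[0.4,0,0,-0.02,0],[0.4,0,0,0,0],[0.4,0,0,0,0]])

```text
time: 42.45
tool_pos: [0.4904, -0.1785, 0.1611]
tool_rot: [3.141, 0.0, 1.408]
contact_force: [-0.0, 0.4, -0.9]
opening: 0.0368
grip_force: 0.0
```

Call:
send_rows(targets=[[0.4,0,0,-0.04,0],[0.4,0,0,-0.04,0],[0.4,0,0,-0.018,0],[0.4,0,0,-0.0075,0],[0.4,0,0,0,0]])

```text
time: 42.95
tool_pos: [0.4905, -0.1794, 0.0557]
tool_rot: [3.14, 0.0, 1.407]
contact_force: [-0.4, 0.0, -0.9]
opening: 0.0369
grip_force: 0.0
```

Call:
send_rows(targets=[[0,0,0,0,0],[0,0,0,0,0],[0,0,0,0,0],[0,0,0,0,0],[0,0,0,0,0]])

```text
time: 43.45
tool_pos: [0.4902, -0.1794, 0.0558]
tool_rot: [3.14, 0.0, 1.407]
contact_force: [-0.7, 0.8, 6.7]
opening: 0.0116
grip_force: 40.0
```

Call:
send_rows(targets=[[0,0,0,0,0],[0,0,0,0,0]])

```text
time: 43.65
tool_pos: [0.4902, -0.1794, 0.0559]
tool_rot: [3.14, 0.0, 1.407]
contact_force: [-1.1, 0.7, 6.8]
opening: 0.0121
grip_force: 40.0
```

Call:
send_rows(targets=[[0,-0.012,0.002,0.0005,0],[0,-0.012,0.002,0,0],[0,-0.012,0.002,0,0],[0,0,0,0.03,0],[0,0,0,0.03,0]])

```text
time: 44.15
tool_pos: [0.4527, -0.1728, 0.1155]
tool_rot: [-3.139, -0.001, 1.407]
contact_force: [0.6, -0.3, 0.6]
opening: 0.0119
grip_force: 40.0
```

Call:
send_rows(targets=[[0,0.004,0.013,0,-0.122],[0,0.005,0.013,0,-0.123],[0,0,0,0,0],[0,0,0,0,0]])

```text
time: 44.55
tool_pos: [0.4625, -0.1472, 0.1153]
tool_rot: [-3.141, 0.0, 1.166]
contact_force: [0.4, -0.2, -0.8]
opening: 0.0117
grip_force: 40.0
```

```bash
python3 brass.py green .09 .13; python3 - <<'E'
from chk import *
s=observe(); d=s['tool_pos'][:2]-MOUTH['green']; print(s['tool_pos'],s['tool_rot'],d@X,d@Y,s['opening'])
E
```

```text
side 38 brass u -0.0376 v 0.0189 sz 0.084 0.019 z 0.1003 dyaw 0.237 vrange [-0.0212  0.0575] board v [-0.0282  0.0244]
top 13 brass u -0.0432 v 0.0367 sz 0.050 0.009 z 0.0980 dyaw 0.388 vrange [0.012  0.0595] board v [0.0123 0.0228]
[ 0.46243228 -0.14759981  0.11525205] [-3.14112000e+00  2.05773055e-04  1.16409977e+00] -0.12347850993419394 -0.002117404794748845 0.012062311783936795
```

Call:
send_rows(targets=[[0,0.0007,0.0018,-0.03,-0.002],[0,0,0,-0.02,0],[0,0,0,-0.0095,0],[0,0,0,0,0]])

```text
time: 45.05
tool_pos: [0.463, -0.1457, 0.0557]
tool_rot: [-3.141, 0.0, 1.161]
contact_force: [-0.5, -0.1, -1.1]
opening: 0.012
grip_force: 40.0
```

Call:
send_rows(targets=[[0,0.014,-0.006,0,0],[0,0.014,-0.006,0,0],[0,0,0,0,0]])

```text
time: 45.35
tool_pos: [0.4931, -0.1587, 0.0564]
tool_rot: [3.139, 0.0, 1.16]
contact_force: [-0.6, 0.7, -1.1]
opening: 0.012
grip_force: 40.0
```

Call:
send_rows(targets=[[0,0.0092,-0.004,0,0],[0,0.0092,-0.004,0,0],[0,0,0,0,0]])

```text
time: 45.65
tool_pos: [0.511, -0.1661, 0.0562]
tool_rot: [3.14, 0.0, 1.16]
contact_force: [0.4, -0.5, -0.5]
opening: 0.0115
grip_force: 40.0
```

Call:
send_rows(targets=[[0,0.0092,-0.004,0,0],[0,0.0092,-0.004,0,0],[0,0,0,0,0]])

```text
time: 45.95
tool_pos: [0.5297, -0.1741, 0.0561]
tool_rot: [3.14, 0.0, 1.16]
contact_force: [0.6, 0.6, -0.5]
opening: 0.0119
grip_force: 40.0
```

Call:
send_rows(targets=[[0,0.0037,-0.0016,0,0],[0,0,0,0,0]])

```text
time: 46.15
tool_pos: [0.5322, -0.1751, 0.0559]
tool_rot: [3.141, 0.0, 1.16]
contact_force: [-0.4, -0.4, -0.9]
opening: 0.012
grip_force: 40.0
```

Call:
send_rows(targets=[[0,0.0028,-0.0012,0,0],[0,0,0,0,0]])

```text
time: 46.35
tool_pos: [0.5334, -0.1756, 0.0556]
tool_rot: [-3.138, 0.0, 1.16]
contact_force: [-4.0, 1.7, 0.5]
opening: 0.0119
grip_force: 40.0
```

Call:
send_rows(targets=[[0,0.0018,-0.0008,0,0],[0,0,0,0,0]])

```text
time: 46.55
tool_pos: [0.5335, -0.1756, 0.0554]
tool_rot: [-3.134, 0.0, 1.16]
contact_force: [-9.6, 3.0, 3.1]
opening: 0.0118
grip_force: 40.0
```

Call:
send_rows(targets=[[0,0.0018,-0.0008,0,0],[0,0,0,0,0]])

```text
time: 46.75
tool_pos: [0.5335, -0.1756, 0.0555]
tool_rot: [-3.13, 0.0, 1.16]
contact_force: [-17.9, 6.6, 9.5]
opening: 0.0118
grip_force: 40.0
```

Call:
send_rows(targets=[[0,-0.006,0.0026,0,0],[0.35,0,0,0,0],[0.35,0,0,0,0],[0.35,0,0,0.01,0],[0.35,0,0,0.05,0]])

```text
time: 47.25
tool_pos: [0.5298, -0.1741, 0.1126]
tool_rot: [-3.132, -0.0, 1.16]
contact_force: [0.3, 0.0, 0.3]
opening: 0.0316
grip_force: 0.0
```

Call:
send_rows(targets=[[0.35,0,0,0.05,0],[0.35,0,0,0.05,0],[0.35,-0.025,-0.04,0.05,0],[0.35,-0.025,-0.04,0.05,0],[0.35,0,0,0,0]])

```text
time: 47.75
tool_pos: [0.4964, -0.2374, 0.2953]
tool_rot: [3.13, 0.003, 1.156]
contact_force: [-0.3, 0.9, -0.4]
opening: 0.0323
grip_force: 0.0
```

```bash
python3 gr.py pics/w7.png
```

```text
[ 0.4964 -0.2374  0.2953] [3.130e+00 3.000e-03 1.156e+00]
wrist red 478 [288. 238.] z 0.0895 [ 0.478  -0.2982] u -0.0501 v 0.0014 sz 0.040 0.012 card yaw -0.410
wrist blue 495 [288. 177.] z 0.0894 [ 0.5042 -0.2383] u -0.0495 v -0.0007 sz 0.039 0.011 card yaw -0.415
wrist yellow 627 [287.  27.] z 0.0894 [ 0.5572 -0.1126] u -0.0512 v 0.0002 sz 0.039 0.011 card yaw -0.398
wrist green 563 [287. 104.] z 0.0895 [ 0.5306 -0.174 ] u -0.0504 v 0.0008 sz 0.039 0.011 card yaw -0.414
top blue 71 [407. 205.] z 0.0927 [ 0.5053 -0.2386] u -0.0484 v -0.0005 sz 0.037 0.011 card yaw -0.372
top yellow 71 [363. 187.] z 0.0928 [ 0.5575 -0.1134] u -0.0505 v -0.0005 sz 0.040 0.011 card yaw -0.412
top green 73 [384. 196.] z 0.0927 [ 0.5321 -0.1747] u -0.0487 v 0.0007 sz 0.040 0.012 card yaw -0.378
side red 76 [365. 160.] z 0.0917 [ 0.4757 -0.2964] u -0.0529 v 0.0021 sz 0.037 0.017 card yaw -0.515
side blue 71 [349. 166.] z 0.0909 [ 0.5037 -0.2368] u -0.0505 v 0.0006 sz 0.036 0.012 card yaw -0.443
side yellow 48 [314. 178.] z 0.0921 [ 0.5555 -0.1098] u -0.0538 v 0.0020 sz 0.041 0.016 card yaw -0.346
side green 80 [332. 173.] z 0.0932 [ 0.5303 -0.1706] u -0.0521 v 0.0038 sz 0.038 0.018 card yaw -0.385
```

View pics/w7.png

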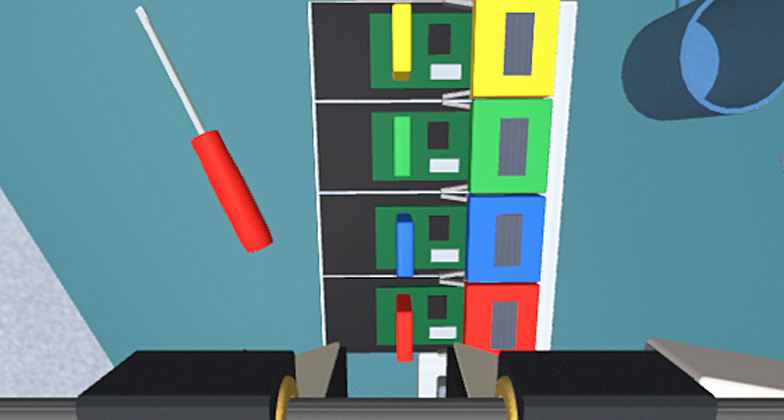

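All four cards look home and square, but yellow's reading is 1–2 mm further out than the rest, perhaps pulled on release. I'll nudge yellow and green home with shut fingers.

Call:
send_rows(targets=[[0,0.0075,0.035,0,0],[0,0.0075,0.035,-0.02,0],[0,0.0075,0.035,-0.02,0],[0,0.0075,0.034,-0.02,0],[0,0,0,-0.04,0]])

```text
time: 48.4
tool_pos: [0.5274, -0.0897, 0.1886]
tool_rot: [3.139, -0.002, 1.165]
contact_force: [0.7, -0.8, -0.4]
opening: 0.0008
grip_force: 0.0
```

Call:
send_rows(targets=[[0,0,0,-0.04,0],[0,0,0,0,0],[0,0,0,0,0]])

```text
time: 48.7
tool_pos: [0.5257, -0.0936, 0.1483]
tool_rot: [-3.139, 0.0, 1.161]
contact_force: [0.6, 0.7, 0.3]
opening: 0.0004
grip_force: 0.0
```

Call:
send_rows(targets=[[0,0,-0.0055,-0.04,0],[0,0,0,-0.03,0],[0,0,0,-0.02,0],[0,0,0,-0.01,0],[0,0,0,0,0]])

```text
time: 49.2
tool_pos: [0.5265, -0.1001, 0.0492]
tool_rot: [3.141, -0.0, 1.16]
contact_force: [1.1, -0.3, 0.2]
opening: 0.0006
grip_force: 0.0
```

Call:
send_rows(targets=[[0,0.0046,-0.002,0,0],[0,0.0046,-0.002,0,0],[0,0,0,0,0]])

```text
time: 49.5
tool_pos: [0.5367, -0.1045, 0.05]
tool_rot: [3.138, -0.0, 1.16]
contact_force: [0.4, 0.0, 0.0]
opening: 0.0005
grip_force: 0.0
```

Call:
send_rows(targets=[[0,0.0018,-0.0008,0,0],[0,0,0,0,0]])

```text
time: 49.7
tool_pos: [0.5371, -0.1047, 0.0491]
tool_rot: [3.141, -0.0, 1.16]
contact_force: [-0.3, -0.4, 0.6]
opening: 0.0008
grip_force: 0.2
```

Call:
send_rows(targets=[[0,0.0018,-0.0008,0,0],[0,0,0,0,0]])

```text
time: 49.9
tool_pos: [0.5371, -0.1048, 0.0489]
tool_rot: [-3.138, 0.0, 1.16]
contact_force: [-7.3, 3.3, 7.7]
opening: 0.0002
grip_force: 4.3
```

```bash
python3 - <<'E'
from chk import *
s=observe(); d=s['tool_pos'][:2]-MOUTH['yellow']; print(s['tool_pos'],d@X,d@Y,s['contact_force'])
E
```

```text
[ 0.53712484 -0.10475004  0.04890526] -0.07268184774741235 -0.0006447441491710322 [-7.33633882  3.2753475   7.74379558]
```

Call:
send_rows(targets=[[0,0.0018,-0.0008,0,0],[0,-0.009,0.004,0,0],[0,-0.009,0.004,0.002,0],[0,-0.0135,-0.0312,0,0],[0,-0.0135,-0.0312,0,0]])

```text
time: 50.4
tool_pos: [0.4952, -0.1605, 0.0509]
tool_rot: [3.141, 0.0, 1.162]
contact_force: [0.4, -0.5, 0.0]
opening: 0.0004
grip_force: 0.0
```

Call:
send_rows(targets=[[0,0,0,0,0],[0,0,0,0,0]])

```text
time: 50.6
tool_pos: [0.4953, -0.1611, 0.0508]
tool_rot: [3.141, -0.0, 1.158]
contact_force: [-0.6, -0.5, -0.1]
opening: 0.0002
grip_force: 0.0
```

```bash
python3 - <<'E'
from chk import *
s=observe(); d=s['tool_pos'][:2]-MOUTH['green']; print(s['tool_pos'],d@X,d@Y,s['contact_force'])
E
```

```text
[ 0.49531575 -0.16105754  0.050849  ] -0.08795526422080317 -0.0013876309430976119 [-0.63146684 -0.50964484 -0.08721829]
```

Call:
send_rows(targets=[[0,0.006,-0.0026,-0.001,0],[0,0.006,-0.0026,0,0],[0,0,0,0,0]])

```text
time: 50.9
tool_pos: [0.5089, -0.1657, 0.0497]
tool_rot: [3.14, -0.0, 1.161]
contact_force: [-0.9, -0.3, 0.1]
opening: 0.0003
grip_force: 0.0
```

Call:
send_rows(targets=[[0,0.0018,-0.0008,0,0],[0,0,0,0,0]])

```text
time: 51.1
tool_pos: [0.5096, -0.1664, 0.0496]
tool_rot: [-3.142, 0.0, 1.16]
contact_force: [-0.2, 0.4, -0.0]
opening: 0.0005
grip_force: 0.0
```

Call:
send_rows(targets=[[0,0.0018,-0.0008,0,0],[0,0,0,0,0]])

```text
time: 51.3
tool_pos: [0.5102, -0.1668, 0.0496]
tool_rot: [-3.139, -0.0, 1.16]
contact_force: [-3.9, 3.3, 1.8]
opening: 0.0005
grip_force: 2.3
```

Call:
send_rows(targets=[[0,0.0018,-0.0008,0,0],[0,0,0,0,0]])

```text
time: 51.5
tool_pos: [0.5102, -0.1668, 0.0495]
tool_rot: [-3.135, -0.0, 1.16]
contact_force: [-10.6, 5.5, 8.3]
opening: 0.0003
grip_force: 6.3
```

```bash
python3 - <<'E'
from chk import *
s=observe(); d=s['tool_pos'][:2]-MOUTH['green']; print(s['tool_pos'],d@X,d@Y,s['contact_force'])
E
```

```text
[ 0.51018708 -0.16676516  0.04953765] -0.07204066532300697 -0.0007102755261442586 [-10.63687719   5.46157663   8.32753335]
```

Call:
send_rows(targets=[[0,-0.009,0.004,0,0],[0,-0.009,0.004,0.03,0],[0.27,0,0,0.05,0],[0.27,0.02,0.03,0.04,0],[0.27,0.025,0.03,0,0]])

```text
time: 52.0
tool_pos: [0.5415, -0.1037, 0.173]
tool_rot: [3.13, -0.001, 1.157]
contact_force: [0.7, -0.3, 0.1]
opening: 0.0201
grip_force: 0.0
```

Call:
send_rows(targets=[[0.27,0.025,0.03,0,0],[0.27,0.02,0.014,0,0],[0.27,0,0,0,0],[0.27,0,0,0,0]])

```text
time: 52.4
tool_pos: [0.5833, -0.0584, 0.1665]
tool_rot: [-3.141, 0.0, 1.161]
contact_force: [-1.0, 0.8, -0.4]
opening: 0.025
grip_force: 0.0
```

```bash
python3 - <<'E'
from chk import *
z=np.load("w5.npz"); im,P=z['im'],np.nan_to_num(z['W'],nan=9); h=hue(im); d=P[...,:2]-MOUTH['yellow']; u=d@X; v=d@Y
m=(h[...,2]<75)&(P[...,2]>.079)&(P[...,2]<.09)&(v>.035)&(v<.11)&(u>-.1)&(u<-.02)
r=rect(P[m]); dd=r[0]-MOUTH['yellow']; print(m.sum(),r,dd@X,dd@Y,np.percentile(P[m][:,2],[5,50,95]))
hs=(P[...,2]>.05)&(P[...,2]<.08)&(v>.04)&(v<.09)&(u>-.02)&(u<.05); print('housing front u',np.percentile(u[hs],[1,3]))
s=observe(); d=s['tool_pos'][:2]-MOUTH['yellow']; print(s['tool_pos'],s['tool_rot'],d@X,d@Y)
E
```

```text
288 (array([ 0.58909175, -0.05884213]), 0.024887522888183595, 0.006424539184570312, np.float64(1.1565172513090969)) -0.043258437355698114 0.06214345865503949 [0.08184215 0.08331031 0.08447192]
housing front u [-0.00282076 -0.00255928]
[ 0.58330717 -0.05835685  0.1664967 ] [-3.14149003e+00  4.14551078e-04  1.16074480e+00] -0.048758885908228466 0.06028823344325618
```

Call:
send_rows(targets=[[0.27,0.0055,-0.0003,-0.04,0],[0.27,0,0,-0.04,0],[0.27,0,0,0,0],[0.27,0,0,0,0]])

```text
time: 52.8
tool_pos: [0.5885, -0.0596, 0.0873]
tool_rot: [-3.141, 0.0, 1.159]
contact_force: [1.4, 0.2, 2.0]
opening: 0.0249
grip_force: 0.0
```

Call:
send_rows(targets=[[0.27,0,0,-0.02,0],[0.27,0,0,-0.018,0],[0.27,0,0,0,0]])

```text
time: 53.1
tool_pos: [0.5888, -0.0592, 0.0494]
tool_rot: [-3.141, 0.0, 1.159]
contact_force: [0.7, -0.1, -1.1]
opening: 0.0244
grip_force: 0.0
```

Call:
send_rows(targets=[[0,0,0,0,0],[0,0,0,0,0],[0,0,0,0,0],[0,0,0,0,0]], grip_force=50)

```text
time: 53.5
tool_pos: [0.5896, -0.0589, 0.0507]
tool_rot: [3.14, -0.0, 1.16]
contact_force: [-1.7, 0.1, 6.0]
opening: 0.0075
grip_force: 50.0
```

```bash
cat > arm.py <<'E'
from chk import *
s=observe(); d=s['tool_pos'][:2]-MOUTH['yellow']; print(s['time'],s['tool_pos'].round(4),s['tool_rot'].round(3),'u %.4f v %.4f'%(d@X,d@Y),'op %.4f'%s['opening'],s['contact_force'].round(1),'fX %.1f'%(s['contact_force'][:2]@X))
E
python3 arm.py
```

```text
53.5 [ 0.5896 -0.0589  0.0507] [ 3.14 -0.    1.16] u -0.0428 v 0.0623 op 0.0075 [-1.7  0.1  6. ] fX -1.6
```

Call:
send_rows(targets=[[0,-0.007,0.003,0,0],[0,-0.007,0.003,0,0],[0,-0.007,0.003,0,0],[0,-0.0065,0.0029,0,0],[0,0,0,0,0]])

```text
time: 54.0
tool_pos: [0.5631, -0.0473, 0.0507]
tool_rot: [3.136, -0.001, 1.16]
contact_force: [5.7, -3.3, 3.6]
opening: 0.0078
grip_force: 50.0
```

```bash
python3 arm.py; python3 - <<'E'
from chk import *
for n in ("side","top"):
  im,W=cloud(n); 
  if n=="side": save(im[150:220,270:350],"pics/a1.png",7)
E
```

```text
54.0 [ 0.5631 -0.0473  0.0507] [ 3.136e+00 -1.000e-03  1.160e+00] u -0.0717 v 0.0623 op 0.0078 [ 5.7 -3.3  3.6] fX 6.5
```

View pics/a1.png

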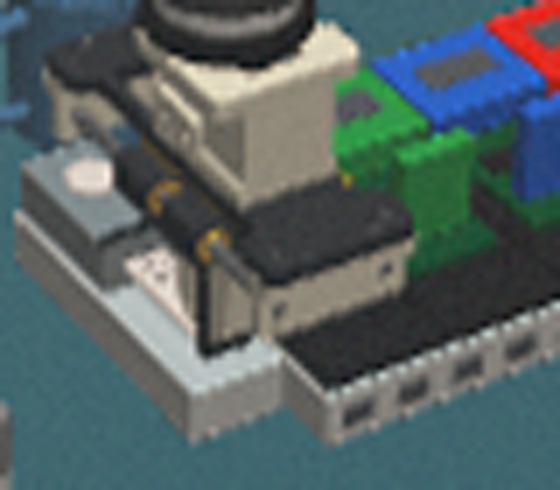

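The slide is drawn out about 29 mm (blade at (150,280)), so I'll add 1 mm and hold.

Call:
send_rows(targets=[[0,-0.001,0.0005,0,0],[0,0,0,0,0],[0,0,0,0,0],[0,0,0,0,0],[0,0,0,0,0]])

```text
time: 54.6
tool_pos: [0.5629, -0.0473, 0.0507]
tool_rot: [3.135, -0.001, 1.16]
contact_force: [6.1, -4.6, 5.0]
opening: 0.0076
grip_force: 50.0
```

```bash
python3 arm.py
```

```text
54.6 [ 0.5629 -0.0473  0.0507] [ 3.135e+00 -1.000e-03  1.160e+00] u -0.0719 v 0.0623 op 0.0076 [ 6.1 -4.6  5. ] fX 7.4
```

Call:
send_rows(targets=[[0,-0.0012,0.0005,0,0],[0,0,0,0,0],[0,0,0,0,0]])

```text
time: 54.9
tool_pos: [0.5617, -0.0468, 0.0507]
tool_rot: [3.135, -0.001, 1.16]
contact_force: [5.6, -2.0, 3.9]
opening: 0.0077
grip_force: 50.0
```

```bash
python3 arm.py
```

```text
54.9 [ 0.5617 -0.0468  0.0507] [ 3.135e+00 -1.000e-03  1.160e+00] u -0.0732 v 0.0624 op 0.0077 [ 5.6 -2.   3.9] fX 5.9
```

Call:
send_rows(targets=[[0,0,0,0,0],[0,0,0,0,0],[0,0,0,0,0],[0,0,0,0,0],[0,0,0,0,0]])

```text
time: 55.4
tool_pos: [0.5617, -0.0467, 0.0507]
tool_rot: [3.135, -0.001, 1.16]
contact_force: [5.5, -3.2, 5.2]
opening: 0.0077
grip_force: 50.0
```

Call:
send_rows(targets=[[0,0,0,0,0],[0,0,0,0,0],[0,0,0,0,0],[0,0,0,0,0],[0,0,0,0,0]])

```text
time: 55.9
tool_pos: [0.5617, -0.0468, 0.0507]
tool_rot: [3.135, -0.001, 1.16]
contact_force: [5.6, -3.0, 5.5]
opening: 0.0076
grip_force: 50.0
```

Call:
send_rows(targets=[[0,0,0,0,0],[0,0,0,0,0],[0,0,0,0,0],[0,0,0,0,0],[0,0,0,0,0]])

```text
time: 56.4
tool_pos: [0.5618, -0.0468, 0.0507]
tool_rot: [3.135, -0.001, 1.16]
contact_force: [6.2, -3.1, 4.8]
opening: 0.0078
grip_force: 50.0
```

Call:
send_rows(targets=[[0,0,0,0,0],[0,0,0,0,0],[0,0,0,0,0]])

```text
time: 56.7
tool_pos: [0.5617, -0.0468, 0.0507]
tool_rot: [3.135, -0.001, 1.16]
contact_force: [5.8, -3.5, 5.1]
opening: 0.0076
grip_force: 50.0
```

```bash
python3 arm.py
```

```text
56.7 [ 0.5617 -0.0468  0.0507] [ 3.135e+00 -1.000e-03  1.160e+00] u -0.0732 v 0.0623 op 0.0076 [ 5.8 -3.5  5.1] fX 6.7
```

Call:
send_rows(targets=[[0,0.008,-0.0035,0,0],[0,0.008,-0.0035,0,0],[0,0.008,-0.0035,0,0],[0,0.006,-0.0026,0,0],[0,0,0,0,0]])

```text
time: 57.2
tool_pos: [0.5896, -0.0589, 0.0507]
tool_rot: [3.141, -0.0, 1.16]
contact_force: [-2.1, 0.4, 12.2]
opening: 0.0078
grip_force: 50.0
```

```bash
python3 arm.py
```

```text
57.2 [ 0.5896 -0.0589  0.0507] [ 3.141 -0.     1.16 ] u -0.0428 v 0.0623 op 0.0078 [-2.1  0.4 12.2] fX -2.1
```

Call:
send_rows(targets=[[0.27,0,0,0,0],[0.27,0,0,0,0],[0.27,0,0,0,0],[0.27,0,0,0.04,0],[0.27,0,0,0.05,0]])

```text
time: 57.7
tool_pos: [0.5873, -0.0585, 0.1372]
tool_rot: [-3.135, 0.001, 1.16]
contact_force: [0.9, -0.2, -0.7]
opening: 0.0251
grip_force: 0.0
```

Call:
send_rows(targets=[[0.2,0,0,0.05,0],[0,0,0,0.05,0],[0,-0.014,-0.03,0.04,0],[0,-0.014,-0.04,0.02,0],[0,-0.014,-0.04,0,0]])

```text
time: 58.2
tool_pos: [0.5484, -0.1689, 0.3012]
tool_rot: [3.135, 0.0, 1.162]
contact_force: [1.2, -1.1, -0.3]
opening: 0.0003
grip_force: 0.0
```

Call:
send_rows(targets=[[0,-0.014,-0.04,0,0],[0,-0.014,-0.04,0,0],[0,-0.014,-0.04,0,0],[0,-0.014,-0.04,0,0],[0,-0.014,-0.04,0,0]])

```text
time: 58.7
tool_pos: [0.4769, -0.3691, 0.2971]
tool_rot: [-3.141, -0.0, 1.16]
contact_force: [0.3, 0.0, 0.4]
opening: 0.0006
grip_force: 0.0
```

Call:
send_rows(targets=[[0,-0.014,-0.04,0,0],[0,-0.014,-0.04,0,0],[0,-0.014,-0.04,0,0],[0,0,0,0,0],[0,0,0,0,0]])

```text
time: 59.2
tool_pos: [0.4352, -0.4882, 0.2963]
tool_rot: [-3.14, -0.001, 1.158]
contact_force: [0.3, 0.3, -0.4]
opening: 0.0005
grip_force: 0.0
```

```bash
cat > lev.py <<'E'
from chk import *
s=observe(); print(s['tool_pos'].round(4),s['tool_rot'].round(3))
M=MOUTH['red']
for n in("wrist","top","side"):
  im,W=cloud(n); P=np.nan_to_num(W,nan=9); h=hue(im); d=P[...,:2]-M; u=d@X; v=d@Y
  reg=(abs(v+.08)<.06)&(abs(u)<.12)&(P[...,2]<.25)
  o=reg&(h[...,0]>=5)&(h[...,0]<=20)&(h[...,1]>150)&(P[...,2]>.05)
  if o.sum()>5: print(n,'ball',o.sum(),'u',np.percentile(u[o],[2,50,98]).round(4),'v',np.percentile(v[o],[2,50,98]).round(4),'z',np.percentile(P[o][:,2],[2,50,98]).round(4))
  hz=reg&(P[...,2]>.04)&(P[...,2]<.075)&~o&(v<-.045)
  if hz.sum()>5: print(n,'housing',hz.sum(),'u',np.percentile(u[hz],[2,50,98]).round(4),'v',np.percentile(v[hz],[2,50,98]).round(4),'z',np.percentile(P[hz][:,2],[2,50,98]).round(4))
  st=reg&(P[...,2]>.075)&(P[...,2]<.11)&~o&(v<-.05)
  if st.sum()>5: print(n,'stick',st.sum(),'u',np.percentile(u[st],[2,50,98]).round(4),'v',np.percentile(v[st],[2,50,98]).round(4),'z',np.percentile(P[st][:,2],[2,50,98]).round(4))
  tb=P[...,:2]-MOUTH['yellow']; uu=tb@X; vv=tb@Y
  k=(h[...,2]<75)&(P[...,2]>.06)&(P[...,2]<.09)&(vv>.045)&(vv<.08)&(uu>-.1)&(uu<-.02)
  if k.sum()>5: print(n,'tab u',np.percentile(uu[k],[5,50,95]).round(4))
E
python3 lev.py
```

```text
[ 0.4352 -0.4882  0.2963] [-3.140e+00 -1.000e-03  1.158e+00]
wrist ball 801 u [-0.027  -0.0163 -0.0051] v [-0.0916 -0.0809 -0.0693] z [0.1283 0.135  0.1389]
wrist housing 2953 u [-0.0172  0.02    0.0474] v [-0.1053 -0.085  -0.0568] z [0.0517 0.0548 0.0655]
wrist stick 141 u [-0.0037  0.0022  0.0087] v [-0.0853 -0.0816 -0.0766] z [0.0753 0.0903 0.1053]
top ball 58 u [-0.0263 -0.0172 -0.0066] v [-0.089  -0.0781 -0.0701] z [0.1285 0.1363 0.1424]
top housing 398 u [-0.0186  0.017   0.0494] v [-0.1029 -0.0741 -0.0551] z [0.0427 0.0561 0.0686]
top stick 16 u [-0.0058  0.0021  0.0087] v [-0.0802 -0.0768 -0.0742] z [0.0762 0.0921 0.1079]
top tab u [-0.0463 -0.0455 -0.0419]
side ball 43 u [-0.0303 -0.0217 -0.0109] v [-0.0875 -0.0762 -0.0676] z [0.1168 0.134  0.1431]
side housing 225 u [-0.0231  0.0039  0.0461] v [-0.106  -0.0736 -0.0533] z [0.0418 0.0563 0.069 ]
side stick 22 u [-0.0151 -0.0036  0.005 ] v [-0.083  -0.0781 -0.0726] z [0.0778 0.0926 0.1088]
side tab u [-0.0507 -0.0469 -0.042 ]
```

Call:
send_rows(targets=[[0,0,0.04,0,0],[0,0,0.04,-0.03,0],[0,-0.001,0.04,-0.04,0],[0,0,0,-0.04,0],[0,0,0,-0.04,0]])

```text
time: 59.85
tool_pos: [0.436, -0.37, 0.1522]
tool_rot: [3.139, 0.001, 1.164]
contact_force: [0.2, -1.1, -0.5]
opening: 0.0002
grip_force: 0.0
```

Call:
send_rows(targets=[[0,0,0,-0.02,0],[0,0,0,0,0],[0,0,0,0,0]])

```text
time: 60.15
tool_pos: [0.4357, -0.372, 0.1331]
tool_rot: [3.14, 0.0, 1.161]
contact_force: [0.0, -1.4, 1.0]
opening: 0.0002
grip_force: 0.0
```

```bash
sed -i "s/^d=.*//; s/; d=s\['tool_pos'\]\[:2\]-MOUTH\['yellow'\]/; d=s['tool_pos'][:2]-MOUTH[sys.argv[1]]/" arm.py; python3 arm.py red
```

```text
60.15 [ 0.4357 -0.372   0.1331] [3.14  0.    1.161] u -0.0595 v -0.0832 op 0.0002 [ 0.  -1.4  1. ] fX 0.6
```

Call:
send_rows(targets=[[0,0.001,0.0028,-0.02,0],[0,0,0,-0.013,0],[0,0,0,0,0]])

```text
time: 60.45
tool_pos: [0.4357, -0.3691, 0.0986]
tool_rot: [-3.14, -0.001, 1.16]
contact_force: [-0.3, -0.5, -0.0]
opening: 0.0008
grip_force: 0.0
```

Call:
send_rows(targets=[[0,0.0092,-0.004,0,0],[0,0.0092,-0.004,0,0],[0,0.0092,-0.004,0,0],[0,0.0092,-0.004,0,0]])

```text
time: 60.85
tool_pos: [0.474, -0.3864, 0.0997]
tool_rot: [3.14, 0.001, 1.16]
contact_force: [-1.0, 1.4, 0.8]
opening: 0.0004
grip_force: 0.6
```

Call:
send_rows(targets=[[0,0.0092,-0.004,0,0],[0,0.0092,-0.004,0,0],[0,0.0046,-0.002,0,0],[0,0,0,0,0]])

```text
time: 61.25
tool_pos: [0.4967, -0.396, 0.099]
tool_rot: [3.141, 0.0, 1.16]
contact_force: [-0.2, -0.3, -0.4]
opening: 0.0003
grip_force: 0.0
```

```bash
python3 arm.py red; python3 lev.py | grep -v housing
```

```text
61.25 [ 0.4967 -0.396   0.099 ] [3.141 0.    1.16 ] u 0.0060 v -0.0810 op 0.0003 [-0.2 -0.3 -0.4] fX -0.1
[ 0.4967 -0.396   0.099 ] [3.141 0.    1.16 ]
wrist ball 2786 u [-0.0418  0.007   0.0344] v [-0.0587 -0.0579 -0.0459] z [0.1801 0.1906 0.1926]
wrist stick 495 u [-0.0028  0.0103  0.0261] v [-0.0786 -0.0706 -0.0687] z [0.0758 0.1007 0.1093]
top tab u [-0.0461 -0.0454 -0.0427]
side ball 23 u [0.0103 0.0327 0.0457] v [-0.0777 -0.0723 -0.0528] z [0.1244 0.1344 0.1604]
side stick 31 u [-0.0021  0.0188  0.035 ] v [-0.0863 -0.0777 -0.0688] z [0.0759 0.0926 0.1095]
side tab u [-0.051  -0.0469 -0.0421]
```

Call:
send_rows(targets=[[0,0.0073,-0.0032,0,0],[0,0.0055,-0.0024,0,0],[0,0,0,0,0]])

```text
time: 61.7
tool_pos: [0.5094, -0.4017, 0.099]
tool_rot: [3.141, 0.0, 1.16]
contact_force: [-0.2, -0.9, -0.2]
opening: 0.0005
grip_force: 0.0
```

Call:
send_rows(targets=[[0,0.0028,-0.0012,0,0],[0,0,0,0,0]])

```text
time: 61.9
tool_pos: [0.5116, -0.4025, 0.099]
tool_rot: [3.141, -0.0, 1.16]
contact_force: [0.4, -0.6, 0.3]
opening: 0.0005
grip_force: 0.0
```

Call:
send_rows(targets=[[0,0.0028,-0.0012,0,0],[0,0,0,0,0]])

```text
time: 62.1
tool_pos: [0.5123, -0.4028, 0.0989]
tool_rot: [-3.136, -0.001, 1.16]
contact_force: [-8.7, 3.2, 3.8]
opening: 0.0003
grip_force: 4.5
```

```bash
python3 arm.py red; python3 lev.py | grep -v housing
```

```text
62.1 [ 0.5123 -0.4028  0.0989] [-3.136e+00 -1.000e-03  1.160e+00] u 0.0230 v -0.0810 op 0.0003 [-8.7  3.2  3.8] fX -9.3
[ 0.5123 -0.4028  0.0989] [-3.136e+00 -1.000e-03  1.160e+00]
wrist ball 2839 u [-0.0243  0.0244  0.052 ] v [-0.0589 -0.058  -0.0459] z [0.1798 0.1905 0.1925]
wrist stick 439 u [0.0142 0.0244 0.0347] v [-0.0782 -0.0706 -0.0687] z [0.0757 0.1019 0.1095]
top tab u [-0.0461 -0.0454 -0.0427]
side ball 18 u [0.0083 0.0486 0.0576] v [-0.0789 -0.0697 -0.0545] z [0.1201 0.1328 0.166 ]
side stick 31 u [0.0117 0.0264 0.0385] v [-0.089  -0.0768 -0.0703] z [0.077  0.093  0.1096]
side tab u [-0.0509 -0.0466 -0.0419]
```

Call:
send_rows(targets=[[0,0.0018,-0.0008,0,0],[0,0,0,0,0],[0,-0.0138,0.006,0,0],[0,-0.0184,0.008,0,0],[0,-0.0184,0.008,0.02,0]])

```text
time: 62.75
tool_pos: [0.4638, -0.3811, 0.1168]
tool_rot: [-3.137, -0.002, 1.16]
contact_force: [0.7, 0.1, 0.0]
opening: 0.0005
grip_force: 0.0
```

Call:
send_rows(targets=[[0,0,0,0.05,0],[0,0,0,0.05,0],[0,0,-0.03,0.05,0],[0,-0.02,-0.04,0.04,0],[0,-0.01,-0.04,0,0]])

```text
time: 63.25
tool_pos: [0.4397, -0.4832, 0.3028]
tool_rot: [3.131, 0.006, 1.162]
contact_force: [0.6, -0.4, 0.9]
opening: 0.0004
grip_force: 0.0
```

Call:
send_rows(targets=[[0,0,0,0,0],[0,0,0,0,0]])

```text
time: 63.45
tool_pos: [0.4382, -0.482, 0.2945]
tool_rot: [-3.141, -0.001, 1.158]
contact_force: [-0.5, 0.4, -0.6]
opening: 0.0004
grip_force: 0.0
```

```bash
python3 lev.py | grep -v housing; python3 gr.py pics/w8.png; python3 - <<'E'
from sens import *
im,W=cloud("top"); print('sensor'); comps(W,(.634,.098),.1,.085,.105,30); save(im,"pics/end.png",1.42)
E
```

```text
[ 0.4382 -0.482   0.2945] [-3.141e+00 -1.000e-03  1.158e+00]
wrist ball 792 u [0.0403 0.0506 0.0624] v [-0.0918 -0.0809 -0.0691] z [0.1243 0.1311 0.135 ]
wrist stick 295 u [0.0222 0.0327 0.0415] v [-0.0853 -0.0811 -0.0758] z [0.0763 0.0936 0.1092]
top ball 57 u [0.0428 0.051  0.062 ] v [-0.0888 -0.0779 -0.0695] z [0.1246 0.133  0.1392]
top stick 37 u [0.0229 0.0341 0.0426] v [-0.0851 -0.0781 -0.0747] z [0.0772 0.0908 0.107 ]
top tab u [-0.0462 -0.0453 -0.0432]
side ball 41 u [0.0388 0.0463 0.0566] v [-0.0891 -0.0774 -0.0667] z [0.1187 0.1287 0.1407]
side stick 35 u [0.0179 0.0342 0.0466] v [-0.0862 -0.0792 -0.0735] z [0.076  0.0915 0.1079]
side tab u [-0.0516 -0.0474 -0.042 ]
[ 0.4392 -0.4804  0.2949] [-3.141e+00 -1.000e-03  1.161e+00]
wrist red 58 [243.   2.] z 0.0839 [ 0.4704 -0.3172] u -0.0495 v -0.0191 sz 0.010 0.001 card yaw 1.191
top red 72 [428. 214.] z 0.0915 [ 0.4794 -0.2992] u -0.0484 v 0.0010 sz 0.038 0.011 card yaw -0.397
top blue 73 [407. 205.] z 0.0914 [ 0.5053 -0.2391] u -0.0481 v -0.0010 sz 0.039 0.011 card yaw -0.416
top yellow 70 [363. 186.] z 0.0918 [ 0.5604 -0.1147] u -0.0474 v -0.0005 sz 0.038 0.012 card yaw -0.417
top green 73 [384. 195.] z 0.0911 [ 0.5341 -0.1751] u -0.0467 v 0.0012 sz 0.038 0.011 card yaw -0.402
side red 73 [365. 160.] z 0.0909 [ 0.4771 -0.2962] u -0.0517 v 0.0029 sz 0.038 0.016 card yaw -0.587
side blue 73 [349. 166.] z 0.0919 [ 0.5016 -0.2368] u -0.0525 v -0.0003 sz 0.040 0.018 card yaw -0.449
side yellow 51 [314. 178.] z 0.0921 [ 0.5586 -0.1124] u -0.0499 v 0.0009 sz 0.039 0.014 card yaw -0.303
side green 71 [332. 172.] z 0.0924 [ 0.5312 -0.174 ] u -0.0499 v 0.0010 sz 0.038 0.013 card yaw -0.363
sensor
480 [289. 160.] mean [0.6358 0.0966 0.094 ] rect [0.6421 0.0953] 0.135 0.032 a 2.935
```

View pics/end.png

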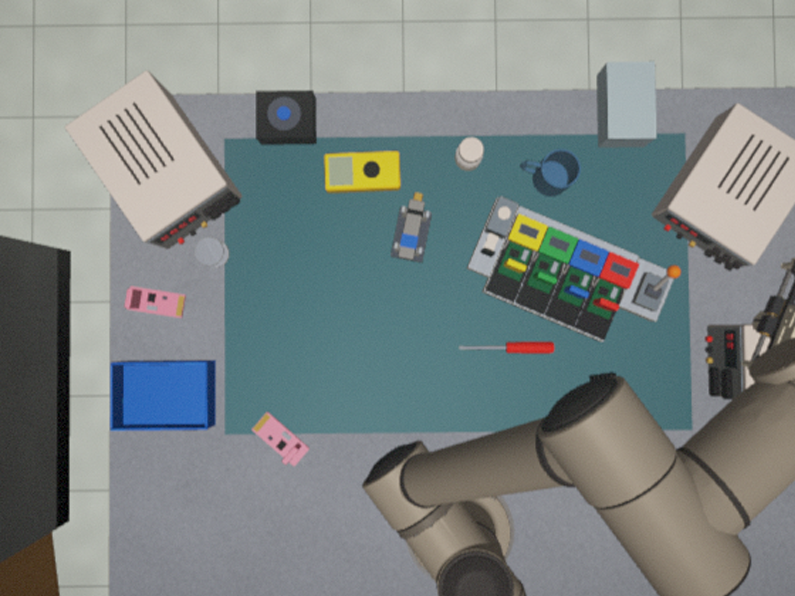

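The final view shows:
- **Cards:** all four are home, with blocks at (516,265), (547,274), (578,290) and (607,303). They sit within about 1 mm of the stop positions felt at insertion.
- **Sensor:** centred in the cradle at (410,235).
- **Arming slide:** back home.
- **Lever:** swung over, its ball at (674,271).

The other things are where they were.

```bash
python3 -c "
from cell import hand_in; print(hand_in())"
```

```text
the job is handed in; nothing more can be done
None
```

The job is handed in: all four cards are home in their own bays, with green reinserted after it was knocked out and red and blue reading under 1 mm short of their stops. The sensor is centred in the cradle, the slide was drawn to about 30 mm, held 2 s and let back home, and the lever was swung over last.

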